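# Put the guide picture on the easel and slide the teapot out of its view

### The arm

A 7-joint arm with a two-finger parallel gripper is mounted at the origin on the work surface. World frame = base frame: x ahead of the robot, y to its left, z up, the work surface at z = 0. Lengths are in m, angles in rad, forces in N, time in s.
With the tool pointing down it reaches from about 0.425 to 0.925 m from the base axis. Payload 6.8 kg.
Tool frame: the origin (TCP) lies at the centre of the arm's flange, where the gripper is bolted on; the fingertips stand 173 mm ahead of it and the grasp point (between the pads) lies 155 mm ahead of it (r.hold_point_z is the distance from the TCP to the grasp point, in m); z points along the fingers, x is the direction in which the jaws open and shut, and the axes are right-handed (so a half turn about z gives the same grasp; the last joint's range is limited). The gripper opens to 85 mm and grips with 20 to 120 N. Pads are 22 mm wide; open, the fingers measure 114 mm over their backs; the gripper's body (76 mm by 85 mm) begins 54 mm behind the grasp point. The pads swing forward as they close: fully open they stand 13 mm farther back than shut.
Start: joints at [1.029, 0.477, 0.022, 1.555, -0.011, 1.109, -0.083], TCP at [0.284, -0.612, 0.405] pointing down, gripper open.
Joint ranges: [-2.96, 2.96], [-0.34, 2.1], [-1.41, 1.46], [0.24, 2.44], [-1.37, 4.51], [0.17, 1.92], [-2.96, 2.96]. Speed limits (rad/s): [2.39, 2.39, 3.14, 3.14, 3.14, 3.14, 3.14].

### API

Orientations are given as a rotation vector (axis times angle).
In Python, from bench import r gives the robot as it stands.
- The arm moves only by the tool apply_moves, never from a script. Its arguments are lists of equal length, an entry for each row: "dp": the shift along the tool's x, y, z scaled (see below), a list of three; "twist": the turn, a rotation vector about the tool's x, y, z scaled (see below), a list of three; "jaw": the closure in counts, from 0 (fully open) to 255 (shut). In form: {"dp": [[x, y, z], ...], "twist": [[rx, ry, rz], ...], "jaw": [jaw, ...]}. A call has 1 to 20 rows; each row shifts and turns the pose as measured when the row begins, along the tool's axes as they then stand; what a row does not reach is not made up. The controller multiplies each number of a shift by 12 cm and each number of a turn by 120 degrees. A row lasts 1/10 s, in which the tool goes at most 50 mm and 8.59 degrees, less where a joint would pass 70% of its speed; a pose out of reach is approached as far as the arm can. A call with a number of a shift or a turn outside -1 to 1 is refused whole. A call with a gripper value outside its range is refused whole. The fingers move at their own pace and stop on an object; "grip_force" is the grip in N (left out, the last holds). Time passes only in rows, so rows that do not move let the fingers close. It gives the time, the measured TCP pose, the force and the opening at its end, in the units of the state.
- r.get_obs(): the state, without advancing time (a new reading comes with each control period).
- r.grab_frame(name): name is "scene" or "side" or "wrist"; returns a dict with "color" (400x640x3 uint8, red, green, blue), "z_map" (400x640 float32, m along the optical axis (not along the pixel's ray), 0 where there is no reading), "intrinsics" (3x3 intrinsics, pixels), "R" (3x3) and "t" (3): a world point X has camera coordinates R X + t; the wrist camera has in their place "hand_eye" (4x4, takes a point from camera to tool coordinates, whose origin is the TCP and whose axes are the tool frame's). Camera axes: x right, y down, z forward; pixel columns grow to the right and rows downward; lengths in m; the calibration is good to about 2 mm. A picture is of the moment at which its call begins: read the wrist's pose just before it.
- r.hand_in(): hands the job in, once; it reports no verdict.
The state is a dict: "clock": time; "joints": joint angles; "qvel": joint speeds; "tau": joint torques, N m; "tcp_pos": TCP position; "orientation": TCP orientation; "contact_force": force on the tool from outside, world axes, zero at the start; "moment": the same for the moment, N m; "grip_width": finger opening in m.
Only numpy, scipy, OpenCV 4.12 (cv2) and the standard library are available. Lean on these libraries where they do the work, as an engineer would, in place of code of your own. Each camera call takes 0.05 s, during which the arm holds its last target.

### The job

Set up the guide picture for the jigsaw: draw the blue-bordered lighthouse board straight up out of its groove in the wooden rack and lower it (do not drop it) onto the ledge of the small easel, right way up, centred, leaning back against the slats, with the picture facing the trivet. So that the teapot does not hide it, slide the teapot along the double trivet, without lifting or tipping it, from the tile in front of the easel to the middle of the other tile. Leave the other two boards, the tumbler and the bowl where they are.

Things in the scene. Friction and masses are not known exactly. Their poses are not given: they have to be found in the camera images.
- rack: Fixed pale wooden rack, 216 (x) x 179 (y) mm; origin centre of underside. On a 12 mm baseboard stand two cheeks, at +y and -y, 92 mm high, each with three upright grooves 9 mm wide, 10 mm deep, at x = -68, 0, +68 mm. A board stands across y in each groove pair on the baseboard, 50 mm showing above the cheeks, with play of 1.5 mm each way in x, 2.5 mm in y. Open between the boards.
- blue_board: The wanted guide picture: rigid flat board 6 mm thick (x), 150 mm wide (y), 130 mm tall (z), about 0.1 kg, blue edges, back and border, lighthouse by the sea on its +x face. Origin: middle of its bottom edge. Starts in any of the rack's three grooves, upright, picture towards the rack's +x.
- blue_top (a point): Middle of the blue board's top edge, 130 mm above its bottom edge.
- blue_corner (a point): Point on the blue board's bottom edge, 70 mm from its middle along the board's +y (5 mm short of the corner).
- green_board: Another board of the same size and axes, green edges and border, house and tree picture; stays in the rack.
- red_board: Another board of the same size and axes, red edges and border, balloon picture; stays in the rack.
- easel: Fixed dark wooden table easel, 170 mm wide (y); origin on the table under it; +x is its viewing side, facing the trivet. Runners from x = -113 to +33 mm. Two rest slats (18 mm wide, at y = +45 and -45) lean back 15 degrees, front face from the ledge at x = 0, z = 34 mm up to x = -22, z = 116 mm, the easel's highest point.
- ledge (a point): On the easel, mid-width, in the corner of ledge and slat fronts, 34 mm above the table. The ledge (170 mm wide) is square to the slats: it runs 24 mm forward, rising 15 degrees, to a lip 14 mm high (lip top about x = 20 to 25, z = 55 mm in the easel's frame). A board fully back has its bottom edge's middle at x = 3, z = 35 mm and leans 15 degrees, top to -x.
- trivet: Fixed pale wooden double trivet, 150 (x) x 330 (y) x 12 mm thick, on the viewing side of the easel, with two flush round white and blue tiles of 140 mm diameter, 170 mm apart along y. Origin: centre of the underside.
- tile_near (a point): Centre, on the top, of the tile in front of the easel, where the teapot starts (within about 15 mm).
- tile_free (a point): Centre, on the top, of the other tile, where the teapot belongs.
- teapot: Loose squat dark teapot, 0.5 to 0.85 kg; origin centre of underside. Round, foot radius 52 mm, widest 64 mm at 30 mm up, 60 at 50 mm, shoulder 46 at 68 mm; fixed lid, brass knob 20 mm wide, top at 102 mm. Spout to its +x, tip 108 mm out, 77 mm high; loop handle to -x, 103 mm out, 12 to 69 mm high. Spout points away from the easel within 25 degrees. Slides with friction about 0.6.
- tumbler: Loose amber glass tumbler, 72 mm across, 115 mm high; origin at the centre of its underside. Leave it.
- bowl: Loose green glass bowl, 110 mm across, 50 mm high; origin at the centre of its underside. Leave it.
There are look-alikes about, which are no part of the job. Of the things shaped like the teapot, the dark steel one is meant. What is shaped like the easel but purple is not meant.

How it is judged:
By the outcome, as a careful person would: the job done as asked, in the order asked, and still so for the second after the job is handed in, with the robot touching nothing.
It also fails if it takes over 62 s, if anything falls off the work surface, if the arm or the gripper's body presses on something with over 40 N, if the wrist force passes 120 N, or if a joint passes its speed limit or range.

## Working session

There is one attempt and no reset: what is moved stays moved. The work goes in short steps, Python scripts to look and compute and a tool call to move; the robot and the scene stay as the last step left them, time stands still between calls to the robot, and variables do not carry over. Pictures are saved under pics/ and viewed, and the job is handed in when it is done.

Besides the shell and the picture viewer there is one more tool, called in YAML: its name, and indented under it one key for each argument. apply_moves: Moves the arm, as the interface text tells. Shifts and turns lie within -1 to 1; 1 stands for 12 cm of shift or 120 degrees of turn. Its arguments: {"type":"object","properties":{"dp":{"type":"array"},"twist":{"type":"array"},"jaw":{"type":"array"},"grip_force":{"type":"number"}},"required":["dp","twist","jaw"]}

```bash
ls; mkdir -p pics
cat > h.py <<'E'
import numpy as np,cv2
from bench import r
from scipy.spatial.transform import Rotation as Ro
def grab(n,tag):
    o=r.get_obs(); f=r.grab_frame(n); 
    d=dict(c=f["color"],z=f["z_map"],K=f["intrinsics"])
    if n=="wrist":
        T=np.eye(4);T[:3,:3]=Ro.from_rotvec(o["orientation"]).as_matrix();T[:3,3]=o["tcp_pos"]
        d["T"]=T@np.array(f["hand_eye"])
    else:
        T=np.eye(4);T[:3,:3]=np.array(f["R"]).T;T[:3,3]=-np.array(f["R"]).T@np.array(f["t"]);d["T"]=T
    np.savez(f"pics/{tag}.npz",**d)
    cv2.imwrite(f"pics/{tag}.png",f["color"][:,:,::-1]); return d
def load(tag): return np.load(f"pics/{tag}.npz")
def cloud(d):
    z=d["z"];K=d["K"];v,u=np.mgrid[:z.shape[0],:z.shape[1]]
    P=np.stack([(u-K[0,2])/K[0,0]*z,(v-K[1,2])/K[1,1]*z,z],-1)
    W=P@d["T"][:3,:3].T+d["T"][:3,3]; W[z==0]=np.nan; return W
def crop(tag,x0,y0,x1,y1,s,name):
    c=cv2.imread(f"pics/{tag}.png")[y0:y1,x0:x1]
    cv2.imwrite(f"pics/{name}.png",cv2.resize(c,None,fx=s,fy=s,interpolation=cv2.INTER_CUBIC))
E
python3 - <<'E'
from h import *
print(r.get_obs())
for n in("scene","side","wrist"):
    d=grab(n,n+"0");print(n,d["T"].round(3).tolist(),d["K"].tolist())
E
```

```text
pics
{'clock': 0.0, 'joints': array([ 1.02889849,  0.47781234,  0.0223442 ,  1.55644541, -0.01151158,
        1.10932033, -0.08313369]), 'qvel': array([-0.0002988 , -0.0018533 ,  0.00031168,  0.00015813,  0.00161775,
       -0.0009603 , -0.00147764]), 'tau': array([ 6.65163716e-04, -5.96447539e+01,  1.60798028e+00, -2.81196767e+01,
        1.23563441e-02,  9.27410438e-03, -2.57534555e-05]), 'tcp_pos': array([ 0.28360711, -0.61222512,  0.40371986]), 'orientation': array([-2.64668450e+00,  1.69088247e+00,  2.56206091e-03]), 'contact_force': array([ 0.26611188, -0.2920432 ,  0.21127979]), 'moment': array([-0.03130295, -0.00173439,  0.03232293]), 'grip_width': 0.08563421943090219}
scene [[-0.712, 0.438, -0.549, 1.253], [0.702, 0.466, -0.539, 0.631], [0.02, -0.769, -0.639, 0.928], [0.0, 0.0, 0.0, 1.0]] [[406.3627038686049, 0.0, 319.862192095755], [0.0, 406.3627038686049, 195.62830263425735], [0.0, 0.0, 1.0]]
side [[-0.991, -0.111, 0.075, 0.45], [-0.133, 0.74, -0.659, 0.669], [0.017, -0.663, -0.749, 0.969], [0.0, 0.0, 0.0, 1.0]] [[410.630404707808, 0.0, 314.94336470565884], [0.0, 410.630404707808, 200.09949154526745], [0.0, 0.0, 1.0]]
wrist [[0.42, -0.865, -0.274, 0.353], [-0.907, -0.401, -0.126, -0.58], [-0.001, 0.302, -0.953, 0.373], [0.0, 0.0, 0.0, 1.0]] [[290.4006225442213, 0.0, 320.7764188376931], [0.0, 290.4006225442213, 200.32239421137302], [0.0, 0.0, 1.0]]
```

View pics/scene0.png

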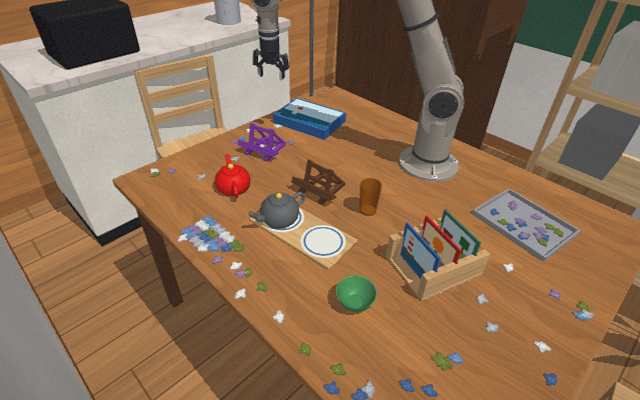

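View pics/side0.png

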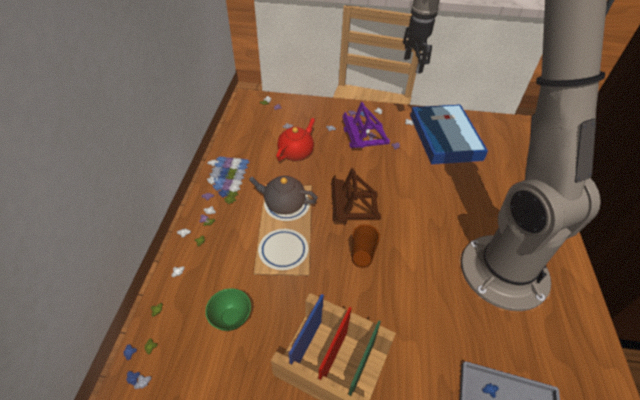

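View pics/wrist0.png

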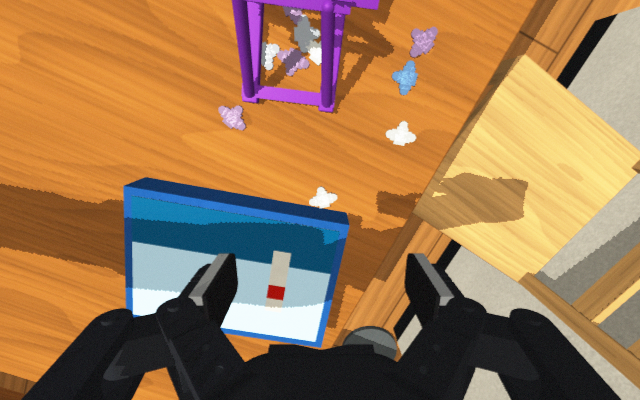

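Run:
```python
from h import *
crop("scene0",380,200,500,300,6,"c1")
crop("scene0",230,150,390,270,5,"c2")
crop("side0",230,160,400,280,4.6,"c3")
crop("side0",260,285,420,400,5,"c4")
```

```text
(no output)
```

View pics/c1.png

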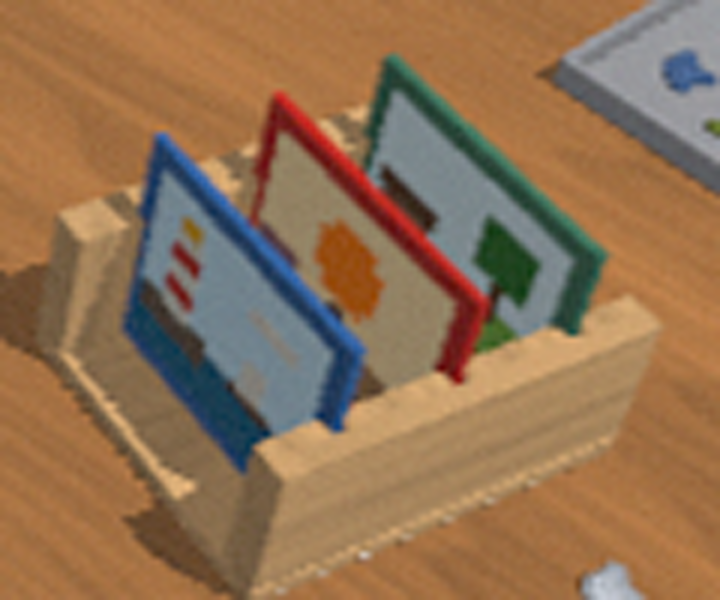

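View pics/c2.png

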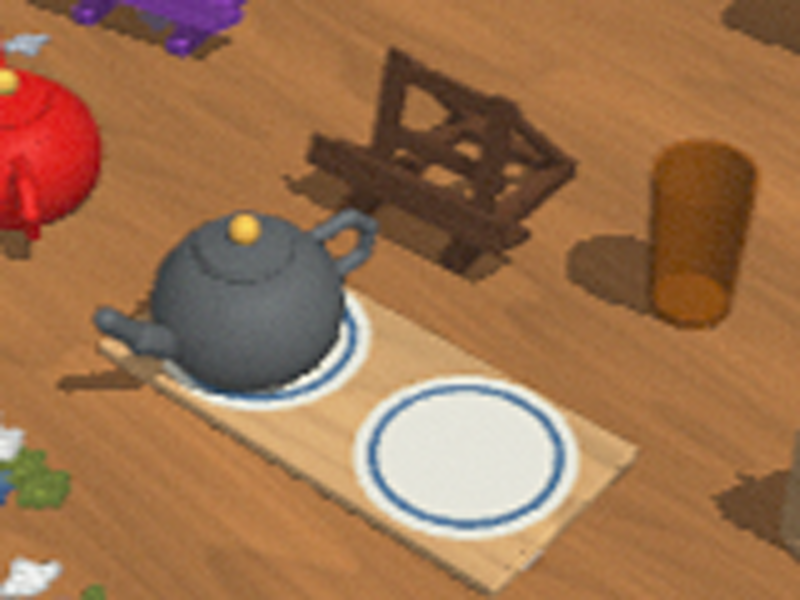

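View pics/c3.png

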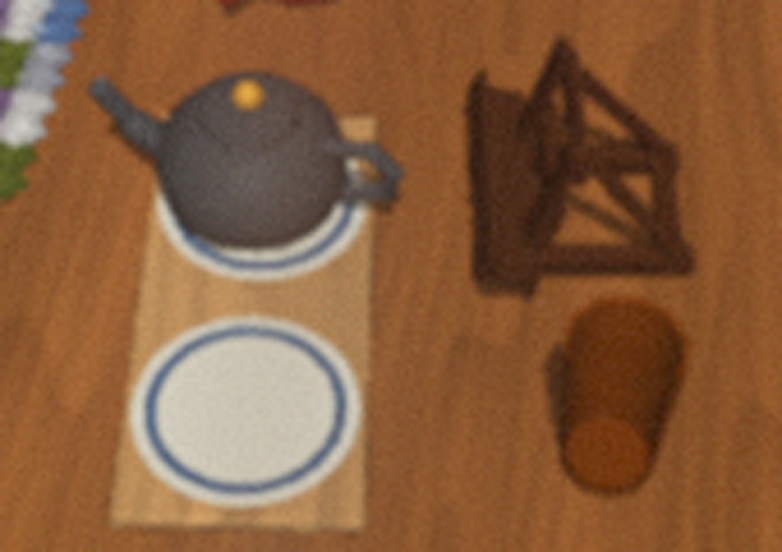

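View pics/c4.png

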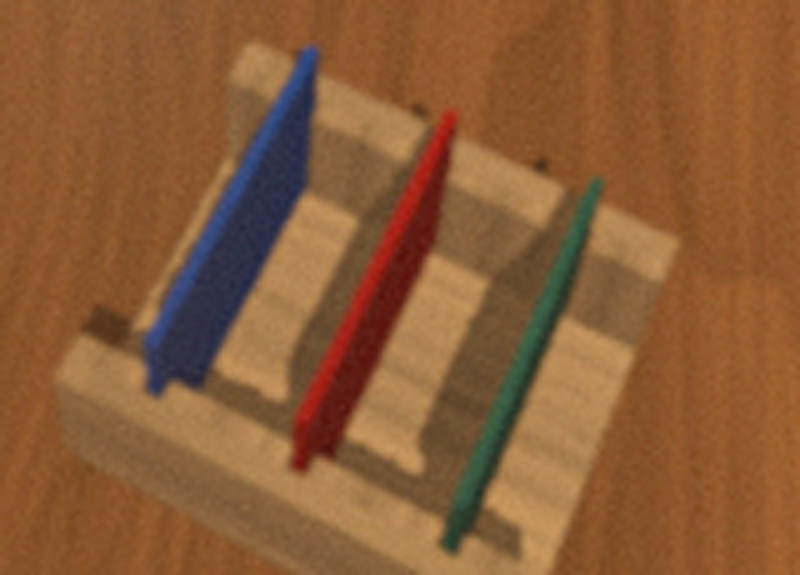

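Candidates are: for the board, blue in rack (scene 418,250) against the red (440,240) and green (460,235) boards and the blue box (310,117). For the teapot, dark (280,210) against red (232,180). For the easel, dark brown (318,182) against purple (262,143). The crops confirm the lighthouse on the blue board in the groove nearest the bowl, with its picture toward the camera.

Run:
```python
from h import *
for n in("scene0","side0"):
    d=load(n);W=cloud(d);c=d["c"].astype(int)
    print(n,"table z",np.nanmedian(W[330:345,230:260,2]) if n=="scene0" else W[150:160,200:210,2].mean())
    R,G,B=c[...,0],c[...,1],c[...,2]
    reg=np.zeros(R.shape,bool)
    if n=="scene0": reg[215:290,395:500]=1
    else: reg[290:400,270:400]=1
    for nm,m in(("blue",(B>R+50)),("red",(R>G+90)&(B<90)),("green",(G>R+25))):
        P=W[reg&m&(W[...,2]>.1)]
        top=P[P[:,2]>np.nanpercentile(P[:,2],99)-.008]
        q=top[:,:2];ct=q.mean(0);u,s,vt=np.linalg.svd(q-ct);dr=vt[0]*np.sign(vt[0][0]);t=(q-ct)@dr
        mid=ct+dr*(t.max()+t.min())/2
        print(nm,len(P),"zmax",np.percentile(P[:,2],[90,99]).round(3),"dir",np.degrees(np.arctan2(dr[1],dr[0])).round(1),"len",(t.max()-t.min()).round(3),"mid",mid.round(4),"resid",((q-ct)@vt[1]).std().round(4))
    # white tiles + teapot
    reg[:]=0
    if n=="scene0": reg[222:262,295:350]=1
    else: reg[225:275,250:315]=1
    m=reg&(R>170)&(B>150)
    P=W[m];
    (x,y),(a,b),an=cv2.minAreaRect(P[:,:2].astype(np.float32));print("tile_free rect",x,y,a,b,an,P[:,2].mean())
    (x,y),rr=cv2.minEnclosingCircle(P[:,:2].astype(np.float32));print("circ",x,y,rr)
    # knob
    reg[:]=0
    if n=="scene0": reg[185:205,265:295]=1
    else: reg[170:190,275:295]=1
    m=reg&(R>G+40)&(R>150)&(B<110)&(W[...,2]>.09)
    print("knob",m.sum(),W[m].mean(0).round(4),W[m][:,2].max())
```

```text
scene0 table z -0.7491226332936699
blue 226 zmax [0.143 0.145] dir 71.3 len 0.149 mid [0.5077 0.2888] resid 0.0022
red 124 zmax [0.144 0.145] dir 71.1 len 0.149 mid [0.4426 0.3109] resid 0.0024
green 387 zmax [0.143 0.145] dir -25.1 len 0.157 mid [0.4465 0.3208] resid 0.0389
tile_free rect 0.6256037354469299 -0.0005960166454315186 0.11491485685110092 0.16774775087833405 30.61049461364746 nan
circ 0.6189866065979004 -0.0052117593586444855 0.09692753106355667
knob 18 [ 0.6434 -0.1496  0.1083] 0.11443316201833853
side0 table z -0.5488556422087353
blue 148 zmax [0.144 0.146] dir 70.7 len 0.147 mid [0.5042 0.2883] resid 0.0014
red 225 zmax [0.144 0.146] dir 71.0 len 0.151 mid [0.4407 0.3108] resid 0.0017
green 154 zmax [0.144 0.146] dir -85.7 len 0.185 mid [0.387 0.308] resid 0.0304
tile_free rect 0.6204622387886047 0.021600186824798584 0.12266533076763153 0.13101674616336823 39.592933654785156 nan
circ 0.6130466461181641 0.019381143152713776 0.07101316750049591
knob 26 [ 0.6381 -0.1516  0.1099] 0.11652522074246541
```

```bash
cat >> h.py <<'E'
def onplane(d,uv,z):
    uv=np.atleast_2d(np.array(uv,float));K=d["K"]
    D=np.c_[(uv[:,0]-K[0,2])/K[0,0],(uv[:,1]-K[1,2])/K[1,1],np.ones(len(uv))]@d["T"][:3,:3].T
    o=d["T"][:3,3];return (o+D*((z-o[2])/D[:,2])[:,None])[:,:2]
def bev(d,x0,x1,y0,y1,name,s=1500,z0=0.03,z1=.3):
    # top-down orthographic render: image up = +x, left = +y
    W=cloud(d).reshape(-1,3);c=d["c"].reshape(-1,3)
    H=int((x1-x0)*s);Wd=int((y1-y0)*s);im=np.zeros((H,Wd,3),np.uint8)
    o=np.argsort(np.nan_to_num(W[:,2],nan=-9));W=W[o];c=c[o]
    k=np.isfinite(W[:,0])&(W[:,2]>z0)&(W[:,2]<z1);W=W[k];c=c[k]
    i=((x1-W[:,0])*s).astype(int);j=((y1-W[:,1])*s).astype(int)
    k=(i>=0)&(i<H)&(j>=0)&(j<Wd)
    for a,b,q in zip(i[k],j[k],c[k]): cv2.circle(im,(int(b),int(a)),2,tuple(int(v) for v in q[::-1]),-1)
    for g in np.arange(np.ceil(x0*20)/20,x1,.05): cv2.line(im,(0,int((x1-g)*s)),(8,int((x1-g)*s)),(0,255,255),1);cv2.putText(im,f"{g:.2f}",(10,int((x1-g)*s)+4),0,.35,(0,255,255))
    for g in np.arange(np.ceil(y0*20)/20,y1,.05): cv2.line(im,(int((y1-g)*s),0),(int((y1-g)*s),8),(0,255,255),1);cv2.putText(im,f"{g:.2f}",(int((y1-g)*s)-12,20),0,.35,(0,255,255))
    cv2.imwrite(f"pics/{name}.png",im)
E
python3 - <<'E'
from h import *
for n,reg in(("scene0",(222,262,295,350)),("side0",(225,275,250,315))):
    d=load(n);c=d["c"].astype(int)
    m=np.zeros(c.shape[:2],np.uint8);a=reg
    m[a[0]:a[1],a[2]:a[3]]=((c[...,0]>130)&(c[...,2]>c[...,0]-40))[a[0]:a[1],a[2]:a[3]]
    k=cv2.findContours(m,cv2.RETR_EXTERNAL,2)[0];k=max(k,key=cv2.contourArea)[:,0]
    P=onplane(d,k,.012).astype(np.float32);print(n,"tile_free",cv2.minEnclosingCircle(P),cv2.fitEllipse(P))
# trivet corners: scene crop c2 (x/5+230,y/5+150); side c3 (x/4.6+230,y/4.6+160)
d=load("scene0");uv=np.array([(633,452),(493,592),(100,342)])/5+[230,150];print("sc corners",onplane(d,uv,.012).round(4).tolist())
d=load("side0");uv=np.array([(365,527),(112,522),(375,118)])/4.6+[230,160];print("si corners",onplane(d,uv,.012).round(4).tolist())
for n in("scene0","side0"): bev(load(n),.3,.75,-.45,.15,"b"+n,1300,.02)
E
```

```text
scene0 tile_free ((0.6123446822166443, 0.020351286977529526), 0.06979333609342575) ((0.6127977967262268, 0.020449582487344742), (0.13505783677101135, 0.1370798498392105), 58.00170135498047)
side0 tile_free ((0.6117971539497375, 0.018824761733412743), 0.06902066618204117) ((0.6117374897003174, 0.01916586048901081), (0.1340612918138504, 0.1360979527235031), 98.27755737304688)
sc corners [[0.536, 0.0932], [0.6798, 0.1117], [0.7159, -0.215]]
si corners [[0.526, 0.0929], [0.6724, 0.1108], [0.5659, -0.2335]]
```

View pics/bscene0.png

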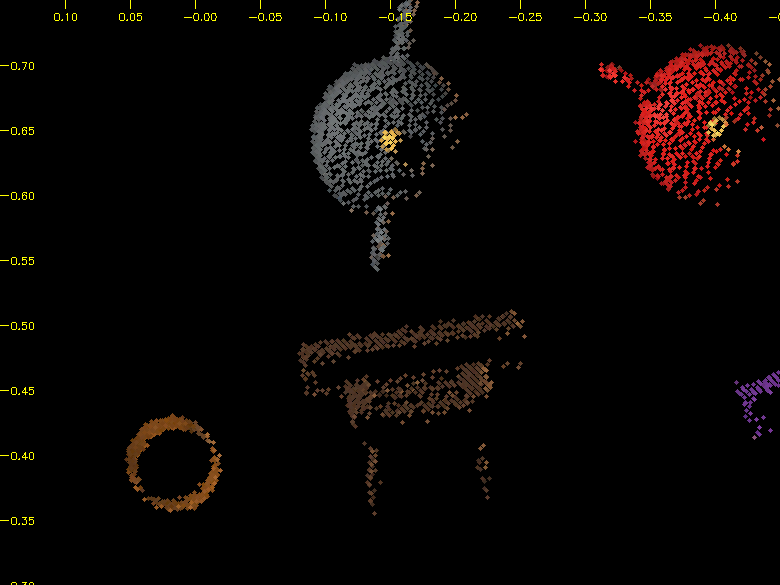

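View pics/bside0.png

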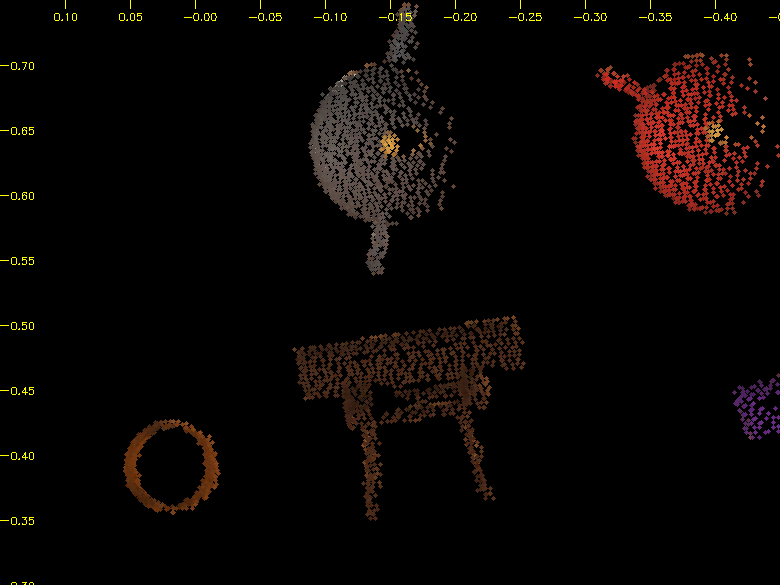

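```bash
cat >> h.py <<'E'
def toolR(yaw_x,tilt=0):
    # tool down, tool x at world angle yaw_x(deg); tilt (deg) about tool y afterwards
    a=np.radians(yaw_x);x=np.array([np.cos(a),np.sin(a),0]);z=np.array([0,0,-1.]);y=np.cross(z,x)
    return np.c_[x,y,z]@Ro.from_euler('y',tilt,degrees=True).as_matrix()
def delta(p,R,o=None):
    o=o or r.get_obs();M=Ro.from_rotvec(o["orientation"]).as_matrix()
    dp=M.T@(np.array(p)-o["tcp_pos"]);tw=Ro.from_matrix(M.T@R).as_rotvec(degrees=True)
    print("t",round(o["clock"],2),"tcp",o["tcp_pos"].round(4),"F",o["contact_force"].round(1),"w",round(o["grip_width"],4))
    print("dp units",(dp/.12).round(3)," |mm|",(np.linalg.norm(dp)*1e3).round(1)," twist units",(tw/120).round(4),"deg",tw.round(1))
    return dp,tw
def ax():
    M=Ro.from_rotvec(r.get_obs()["orientation"]).as_matrix();print("toolx ang",np.degrees(np.arctan2(M[1,0],M[0,0])).round(2),"z",M[:,2].round(4),"toolx z",M[2,0].round(4))
E
python3 - <<'E'
from h import *
ax()
for y in(-19,161): delta([.43,-.12,.45],toolR(y))
E
```

```text
toolx ang -65.14 z [-7.0e-04  1.3e-03 -1.0e+00] toolx z -0.0014
t 0.15 tcp [ 0.2836 -0.6123  0.4039] F [-0.5 -0.2 -0.5] w 0.0855
dp units [-3.21  -2.831 -0.379]  |mm| 515.6  twist units [-2.000e-04  7.000e-04 -3.845e-01] deg [ -0.    0.1 -46.1]
t 0.15 tcp [ 0.2836 -0.6123  0.4039] F [-0.5 -0.2 -0.5] w 0.0855
dp units [-3.21  -2.831 -0.379]  |mm| 515.6  twist units [8.0000e-04 3.0000e-04 1.1155e+00] deg [1.000e-01 0.000e+00 1.339e+02]
```

apply_moves:
  dp:
    - [-0.1,-0.09,-0.027]
    - [-0.23,-0.2,-0.027]
    - [-0.23,-0.2,-0.027]
    - [-0.23,-0.2,-0.027]
    - [-0.23,-0.2,-0.027]
    - [-0.23,-0.2,-0.027]
    - [-0.23,-0.2,-0.027]
    - [-0.23,-0.2,-0.027]
    - [-0.23,-0.2,-0.027]
    - [-0.23,-0.2,-0.027]
    - [-0.23,-0.2,-0.027]
    - [-0.23,-0.2,-0.027]
    - [-0.23,-0.2,-0.027]
    - [-0.2,-0.2,-0.027]
    - [0,0,0]
  twist:
    - [0,0,0]
    - [0,0,0]
    - [0,0,0]
    - [0,0,0]
    - [0,0,0]
    - [0,0,0]
    - [0,0,0]
    - [0,0,0]
    - [0,0,0]
    - [0,0,0]
    - [0,0,0]
    - [0,0,0]
    - [0,0,0]
    - [0,0,0]
    - [0,0,0]
  jaw: [0,0,0,0,0,0,0,0,0,0,0,0,0,0,0]

```text
clock: 1.65
tcp_pos: [0.4221, -0.1083, 0.4516]
orientation: [-2.655, 1.678, 0.003]
contact_force: [-0.2, -0.0, 1.5]
grip_width: 0.0852
```

Run:
```python
from h import *
ax()
delta([.43,-.12,.45],toolR(-19)); grab("wrist","w1"); print(r.get_obs()["joints"].round(2))
```

```text
toolx ang -64.58 z [-0.0011  0.0012 -1.    ] toolx z -0.0016
t 1.65 tcp [ 0.4221 -0.1083  0.4516] F [-0.2 -0.   1.5] w 0.0852
dp units [ 0.116 -0.018  0.013]  |mm| 14.2  twist units [-1.000e-04  8.000e-04 -3.798e-01] deg [ -0.    0.1 -45.6]
[ 0.43  0.05 -0.32  2.02  0.02  1.08 -1.03]
```

View pics/w1.png

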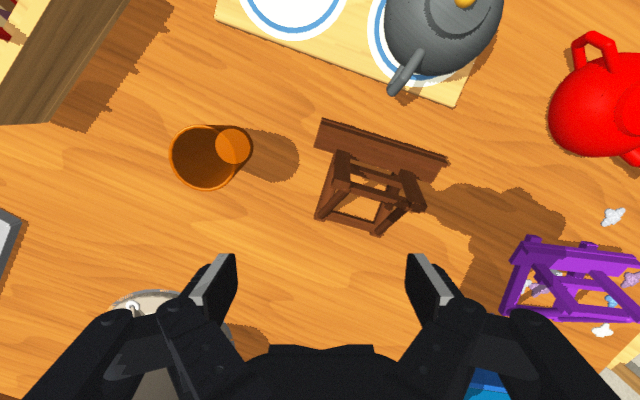

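Run:
```python
from h import *
d=load("w1");crop("w1",300,105,460,245,5,"w1c")
bev(d,.34,.53,-.28,-.05,"bw1",3300,.025)
```

```text
(no output)
```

View pics/w1c.png

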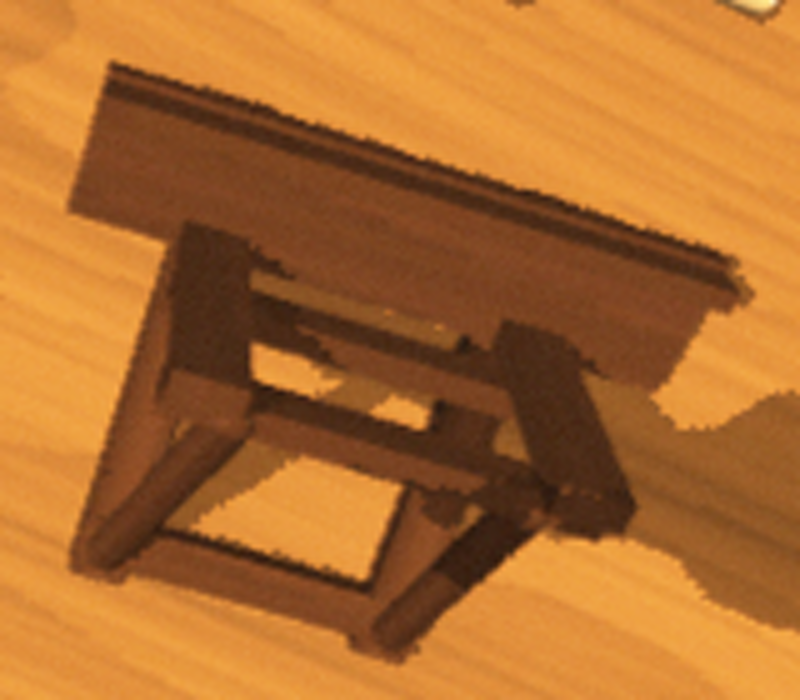

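View pics/bw1.png

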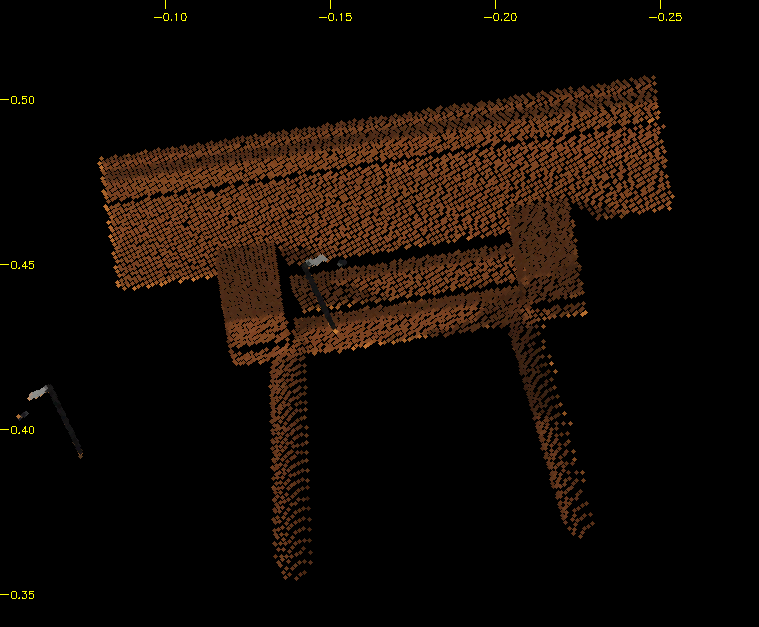

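Run:
```python
from h import *
d=load("w1");W=cloud(d);P=W[100:245,300:460].reshape(-1,3);P=P[np.isfinite(P[:,0])&(P[:,2]>.02)&(P[:,2]<.13)]
th=np.radians(8.1);o=np.array([.4605,-.168])
for it in range(4):
    ex=np.array([np.cos(th),np.sin(th)]);ey=np.array([-ex[1],ex[0]])
    q=np.c_[(P[:,:2]-o)@ex,(P[:,:2]-o)@ey,P[:,2]]
    sl=(np.abs(np.abs(q[:,1])-45)<1) # dummy
    s=np.abs(np.abs(q[:,1])-.045)<.007
    c15,s15=np.cos(np.radians(15)),np.sin(np.radians(15))
    dist=c15*q[:,0]+s15*(q[:,2]-.034)   # + in front of slat plane
    k=s&(q[:,2]>.055)&(q[:,2]<.108)&(np.abs(dist)<.006)
    A=np.c_[q[k,1],q[k,2]-.034,np.ones(k.sum())];co=np.linalg.lstsq(A,q[k,0],rcond=None)[0]
    # x = a*y + b*(z-.034)+c
    print("n",k.sum(),"yaw err",np.degrees(co[0]).round(2),"slope",np.degrees(np.arctan(co[1])).round(2),"c",co[2].round(4))
    L=(q[:,0]>.006)&(q[:,0]<.016)&(np.abs(q[:,1])<.1)&(np.abs(q[:,2]-.034-q[:,0]*np.tan(np.radians(15)))<.008)
    print(" ledge dz",np.median(q[L,2]-.034-q[L,0]*np.tan(np.radians(15))).round(4),"y ext",np.percentile(q[L,1],[.3,99.7]).round(4),q[L,1].min().round(4),q[L,1].max().round(4))
    lip=(q[:,2]>.05)&(q[:,0]>.015)&(q[:,0]<.04);print(" lip x",np.percentile(q[lip,0],[2,98]).round(4),"z",np.percentile(q[lip,2],[50,98]).round(4))
    for sg in(1,-1):
        kk=(dist>-.003)&(dist<.003)&(q[:,2]>.07)&(q[:,2]<.112)&(q[:,1]*sg>.02);print("  slat",sg,np.percentile(q[kk,1],[1,99]).round(4))
    th-=co[0];ex=np.array([np.cos(th),np.sin(th)]);ey=np.array([-ex[1],ex[0]]);o=o+ex*co[2]
    m=(q[L,1].min()+q[L,1].max())/2;o=o+ey*m
    print(" -> th",np.degrees(th).round(2),"o",o.round(4))
# teapot knob, tile rim in w1
c=d["c"].astype(int);reg=np.zeros(c.shape[:2],bool);reg[0:15,440:490]=1
k=reg&(c[...,0]>c[...,2]+90)&(W[...,2]>.1);print("knob",k.sum(),W[k].mean(0),W[k].max(0))
```

```text
n 449 yaw err -0.42 slope -15.02 c 0.0014
 ledge dz 0.0 y ext [-0.0854  0.0835] -0.0858 0.084
 lip x [0.0208 0.0281] z [0.0546 0.0567]
  slat 1 [0.0357 0.0529]
  slat -1 [-0.0549 -0.0367]
 -> th 8.52 o [ 0.462  -0.1687]
n 447 yaw err 0.01 slope -15.03 c 0.0
 ledge dz 0.0004 y ext [-0.0845  0.0843] -0.0849 0.0848
 lip x [0.0196 0.0266] z [0.0546 0.0567]
  slat 1 [0.0367 0.0539]
  slat -1 [-0.0539 -0.0358]
 -> th 8.5 o [ 0.462  -0.1688]
n 451 yaw err -0.0 slope -15.04 c 0.0
 ledge dz 0.0004 y ext [-0.0845  0.0844] -0.0849 0.0849
 lip x [0.0196 0.0266] z [0.0546 0.0567]
  slat 1 [0.0368 0.0539]
  slat -1 [-0.0538 -0.0357]
 -> th 8.5 o [ 0.462  -0.1688]
n 451 yaw err -0.0 slope -15.04 c 0.0
 ledge dz 0.0004 y ext [-0.0845  0.0844] -0.0849 0.0849
 lip x [0.0196 0.0266] z [0.0546 0.0567]
  slat 1 [0.0368 0.0539]
  slat -1 [-0.0538 -0.0357]
 -> th 8.5 o [ 0.462  -0.1688]
knob 108 [ 0.63218946 -0.15457568  0.10866636] [ 0.63808834 -0.14695909  0.11276919]
```

apply_moves:
  dp:
    - [0,0,0]
    - [0,0,0]
    - [0,0,0]
    - [0,0,0]
    - [0,0,0]
    - [0,0,0]
    - [0,0,0]
  twist:
    - [0,0,-0.063]
    - [0,0,-0.063]
    - [0,0,-0.063]
    - [0,0,-0.063]
    - [0,0,-0.063]
    - [0,0,-0.063]
    - [0,0,0]
  jaw: [0,0,0,0,0,0,0]

```text
clock: 2.4
tcp_pos: [0.4154, -0.1137, 0.4497]
orientation: [3.099, -0.489, -0.01]
contact_force: [-0.2, 0.2, -0.2]
grip_width: 0.0855
```

Run:
```python
from h import *
ax()
delta([.506,.2886,.43],toolR(-19)); print(r.get_obs()["joints"].round(2))
```

```text
toolx ang -17.94 z [-0.0073 -0.0034 -1.    ] toolx z -0.0059
t 2.4 tcp [ 0.4154 -0.1137  0.4497] F [-0.2  0.2 -0.2] w 0.0855
dp units [-0.314 -3.423  0.147]  |mm| 412.9  twist units [0.0027 0.0028 0.0088] deg [0.3 0.3 1.1]
[ 0.46  0.04 -0.34  2.03  0.02  1.08 -0.21]
```

apply_moves:
  dp:
    - [-0.026,-0.15,0.01]
    - [-0.026,-0.285,0.012]
    - [-0.026,-0.285,0.012]
    - [-0.026,-0.285,0.012]
    - [-0.026,-0.285,0.012]
    - [-0.026,-0.285,0.012]
    - [-0.026,-0.285,0.012]
    - [-0.026,-0.285,0.012]
    - [-0.026,-0.285,0.012]
    - [-0.026,-0.285,0.012]
    - [-0.026,-0.285,0.012]
    - [-0.026,-0.285,0.012]
    - [-0.026,-0.13,0.012]
    - [0,0,0]
  twist:
    - [0.003,0.003,0.009]
    - [0,0,0]
    - [0,0,0]
    - [0,0,0]
    - [0,0,0]
    - [0,0,0]
    - [0,0,0]
    - [0,0,0]
    - [0,0,0]
    - [0,0,0]
    - [0,0,0]
    - [0,0,0]
    - [0,0,0]
    - [0,0,0]
  jaw: [0,0,0,0,0,0,0,0,0,0,100,100,100,100]

```text
clock: 3.8
tcp_pos: [0.5255, 0.2867, 0.4256]
orientation: [3.066, -0.641, -0.001]
contact_force: [-0.9, -0.6, -0.1]
grip_width: 0.0518
```

Run:
```python
from h import *
ax()
delta([.506,.2886,.43],toolR(-19)); d=grab("wrist","w2"); W=cloud(d);c=d["c"].astype(int)
R,G,B=c[...,0],c[...,1],c[...,2]
for nm,m in(("blue",(B>R+50)),("red",(R>G+90)&(B<90)),("green",(G>R+25)&(G>B))):
    k=m&(W[...,2]>.135)&(W[...,2]<.16)
    q=W[k][:,:2];ct=q.mean(0);vt=np.linalg.svd(q-ct)[2];dr=vt[0]*np.sign(vt[0][1]);t=(q-ct)@dr;s=(q-ct)@vt[1]
    print(nm,k.sum(),"dir",np.degrees(np.arctan2(dr[1],dr[0])).round(2),"len",np.ptp(t).round(4),"wid",np.ptp(s).round(4),"mid",(ct+dr*(t.max()+t.min())/2+vt[1]*(s.max()+s.min())/2).round(4),"z",np.median(W[k][:,2]).round(4))
```

```text
toolx ang -23.63 z [-0.0022 -0.0088 -1.    ] toolx z 0.0015
t 3.8 tcp [0.5255 0.2867 0.4256] F [-0.9 -0.6 -0.1] w 0.0518
dp units [-0.155  0.051 -0.037]  |mm| 20.1  twist units [ 0.0043 -0.0005 -0.0386] deg [ 0.5 -0.1 -4.6]
blue 1055 dir 70.91 len 0.1491 wid 0.0059 mid [0.5052 0.2893] z 0.1423
red 1172 dir 70.91 len 0.1385 wid 0.0073 mid [0.4428 0.3165] z 0.1421
green 1602 dir 70.91 len 0.1496 wid 0.0074 mid [0.3769 0.3333] z 0.1417
```

View pics/w2.png

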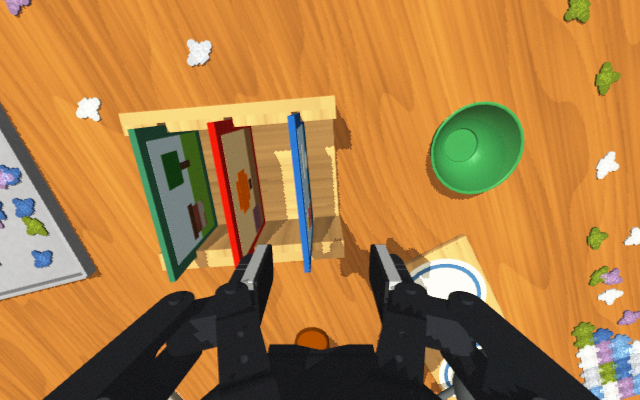

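Run:
```python
from h import *
delta([.5052,.2893,.36],toolR(-19.1))
```

```text
t 3.85 tcp [0.5255 0.2855 0.4256] F [-0.1 -1.3  0.7] w 0.0519
dp units [-0.169  0.034  0.547]  |mm| 68.8  twist units [ 0.0047 -0.0007 -0.038 ] deg [ 0.6 -0.1 -4.6]
```

apply_moves:
  dp:
    - [-0.168,0.034,0.1]
    - [0,0,0.22]
    - [0,0,0.22]
    - [0,0,0]
  twist:
    - [0.004,0,-0.038]
    - [0,0,0]
    - [0,0,0]
    - [0,0,0]
  jaw: [100,100,100,100]

```text
clock: 4.25
tcp_pos: [0.5057, 0.283, 0.36]
orientation: [3.09, -0.538, 0.007]
contact_force: [-0.7, -0.6, 0.1]
grip_width: 0.0518
```

Run:
```python
from h import *
delta([.5052,.2893,.277],toolR(-19.1));ax()
```

```text
t 4.25 tcp [0.5057 0.283  0.36  ] F [-0.7 -0.6  0.1] w 0.0518
dp units [-0.025 -0.051  0.691]  |mm| 83.2  twist units [ 0.0022 -0.0026 -0.0056] deg [ 0.3 -0.3 -0.7]
toolx ang -19.77 z [ 0.0037 -0.0062 -1.    ] toolx z 0.0055
```

apply_moves:
  dp:
    - [-0.025,-0.05,0.12]
    - [0,0,0.19]
    - [0,0,0.19]
    - [0,0,0]
  twist:
    - [0.002,-0.0025,-0.0055]
    - [0,0,0]
    - [0,0,0]
    - [0,0,0]
  jaw: [100,100,100,100]

```text
clock: 4.65
tcp_pos: [0.507, 0.2876, 0.301]
orientation: [-3.094, 0.532, -0.008]
contact_force: [-0.7, -0.3, -0.4]
grip_width: 0.052
```

Run:
```python
from h import *
delta([.5052,.2893,.277],toolR(-19.1));ax()
```

```text
t 4.65 tcp [0.507  0.2876 0.301 ] F [-0.7 -0.3 -0.4] w 0.052
dp units [-0.019 -0.008  0.2  ]  |mm| 24.1  twist units [-0.0013 -0.0022 -0.0034] deg [-0.2 -0.3 -0.4]
toolx ang -19.5 z [ 5.3e-03  9.0e-04 -1.0e+00] toolx z 0.0046
```

apply_moves:
  dp:
    - [-0.019,-0.008,0.1]
    - [0,0,0.1]
    - [0,0,0]
  twist:
    - [-0.001,-0.0022,-0.0034]
    - [0,0,0]
    - [0,0,0]
  jaw: [100,100,100]

```text
clock: 4.95
tcp_pos: [0.5062, 0.2899, 0.2778]
orientation: [-3.095, 0.522, -0.004]
contact_force: [0.1, -0.5, -0.0]
grip_width: 0.0518
```

Run:
```python
from h import *
delta([.5052,.2893,.277],toolR(-19.1));ax();grab("wrist","w3")
```

```text
t 4.95 tcp [0.5062 0.2899 0.2778] F [ 0.1 -0.5 -0. ] w 0.0518
dp units [-0.006  0.007  0.007]  |mm| 1.4  twist units [-0.0016 -0.001  -0.0004] deg [-0.2 -0.1 -0. ]
toolx ang -19.14 z [ 0.0031  0.0024 -1.    ] toolx z 0.0021
```

View pics/w3.png

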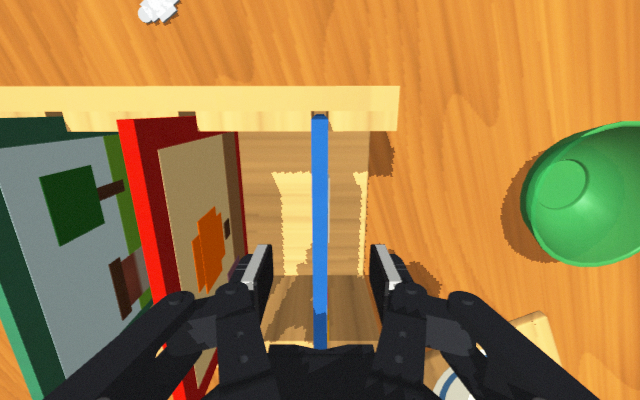

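Board edge at column 320, midway between the pads (about 262 and 378). Closing.

apply_moves:
  dp:
    - [-0.006,0.006,0.0]
    - [0,0,0]
    - [0,0,0]
    - [0,0,0]
    - [0,0,0]
    - [0,0,0]
  twist:
    - [-0.0015,-0.001,0]
    - [0,0,0]
    - [0,0,0]
    - [0,0,0]
    - [0,0,0]
    - [0,0,0]
  jaw: [180,255,255,255,255,255]
  grip_force: 50

```text
clock: 5.6
tcp_pos: [0.5059, 0.2902, 0.2807]
orientation: [-3.095, 0.522, -0.005]
contact_force: [0.4, -0.2, -1.1]
grip_width: 0.0056
```

Run:
```python
from h import *
delta([.5052,.2893,.277],toolR(-19.1));ax();print(r.get_obs()["moment"])
```

```text
t 5.6 tcp [0.5059 0.2902 0.2807] F [ 0.4 -0.2 -1.1] w 0.0056
dp units [-0.003  0.009  0.03 ]  |mm| 3.8  twist units [-0.0015 -0.0012 -0.0004] deg [-0.2 -0.1 -0. ]
toolx ang -19.15 z [ 0.0035  0.0021 -1.    ] toolx z 0.0026
[-0.001741    0.00543715 -0.04043957]
```

apply_moves:
  dp:
    - [0,0,-0.08]
    - [0,0,-0.15]
    - [0,0,-0.15]
    - [0,0,0]
  twist:
    - [0,0,0]
    - [0,0,0]
    - [0,0,0]
    - [0,0,0]
  jaw: [255,255,255,255]

```text
clock: 6.0
tcp_pos: [0.5055, 0.29, 0.3285]
orientation: [-3.096, 0.522, -0.003]
contact_force: [0.6, 0.3, -1.6]
grip_width: 0.0054
```

Run:
```python
from h import *
delta([.5059,.2902,.37],toolR(-19.15));ax();grab("wrist","w4");grab("scene","s4")
crop("s4",380,180,500,300,5,"s4c")
```

```text
t 6.0 tcp [0.5055 0.29   0.3285] F [ 0.6  0.3 -1.6] w 0.0054
dp units [ 0.003 -0.003 -0.346]  |mm| 41.5  twist units [-0.001  -0.0006  0.0002] deg [-0.1 -0.1  0. ]
toolx ang -19.13 z [ 0.0019  0.0016 -1.    ] toolx z 0.0013
```

View pics/s4c.png

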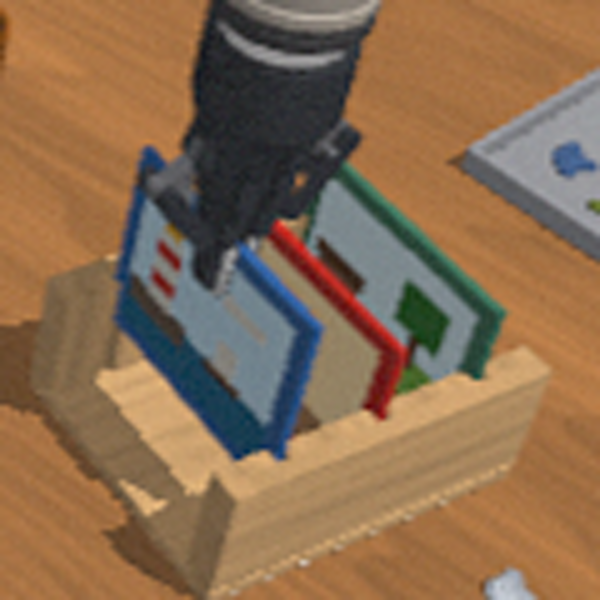

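Board is rising cleanly, held at its middle, with the other boards unmoved. Continue straight up.

apply_moves:
  dp:
    - [0,0,-0.15]
    - [0,0,-0.2]
    - [0,0,-0.2]
    - [0,0,-0.25]
    - [0,0,-0.25]
    - [0,0,0]
  twist:
    - [0,0,0]
    - [0,0,0]
    - [0,0,0]
    - [0,0,0]
    - [0,0,0]
    - [0,0,0]
  jaw: [255,255,255,255,255,255]

```text
clock: 6.7
tcp_pos: [0.505, 0.2881, 0.4491]
orientation: [3.092, -0.52, -0.013]
contact_force: [0.5, 0.3, -0.9]
grip_width: 0.0057
```

```bash
cat >> h.py <<'E'
EO=np.array([.462,-.1688,0]);ETH=8.5
def epose(s,lift,back=0,L=None,tilt=15):
    """TCP pose so that board (bottom mid at L along tool) sits on easel: lift m along slat, 'back' m gap forward of fully back"""
    a=np.radians(ETH);RE=np.array([[np.cos(a),-np.sin(a),0],[np.sin(a),np.cos(a),0],[0,0,1]])
    t=np.radians(tilt);up=np.array([-np.sin(t),0,np.cos(t)])
    b=np.array([.003+back,s,.035]);p=b+up*(lift+L)
    x=np.array([np.cos(t),0,np.sin(t)]);z=-up;y=np.cross(z,x)
    return EO+RE@p,RE@np.c_[x,y,z]
E
python3 - <<'E'
from h import *
o=r.get_obs();ax()
for tl in (15,0):
  p,R=epose(0,.10,0,.2687,tl);print(p.round(4));delta(p,R)
  p,R=epose(0,.0,0,.2687,tl);print(p.round(4))
d=grab("scene","s5")
M=Ro.from_rotvec(o["orientation"]).as_matrix();W=cloud(d);c=d["c"].astype(int);R_,G,B=c[...,0],c[...,1],c[...,2]
reg=np.zeros(R_.shape,bool);reg[120:290,340:480]=1
k=reg&(B>R_+40)&np.isfinite(W[...,2]);q=(W[k]-o["tcp_pos"])@M
k2=(np.abs(q[:,0])<.012)&(q[:,2]>.1)&(q[:,2]<.3);q=q[k2]
print(len(q),q.min(0).round(4),q.max(0).round(4),np.median(q,0).round(4))
# tilt of the face in tool frame
A=np.c_[q[:,1],q[:,2]-.2,np.ones(len(q))];print(np.degrees(np.linalg.lstsq(A,q[:,0],rcond=None)[0]).round(2))
crop("s5",330,90,490,290,3,"s5c")
E
```

```text
toolx ang -19.1 z [-0.0091 -0.0045 -0.9999] toolx z -0.0071
[ 0.3706 -0.1825  0.3911]
t 6.7 tcp [0.505  0.2881 0.4491] F [ 0.5  0.3 -0.9] w 0.0057
dp units [0.228 4.068 0.511]  |mm| 492.8  twist units [ 0.0327  0.1267 -0.2284] deg [  3.9  15.2 -27.4]
[ 0.3962 -0.1786  0.2945]
[ 0.465  -0.1684  0.4037]
t 6.7 tcp [0.505  0.2881 0.4491] F [ 0.5  0.3 -0.9] w 0.0057
dp units [0.932 3.701 0.399]  |mm| 460.4  twist units [ 0.0026  0.0042 -0.23  ] deg [  0.3   0.5 -27.6]
[ 0.465  -0.1684  0.3037]
703 [-0.0043 -0.0749  0.1311] [0.0073 0.0745 0.2654] [ 0.0036 -0.0348  0.2335]
[0.45 0.57 0.19]
```

View pics/s5c.png

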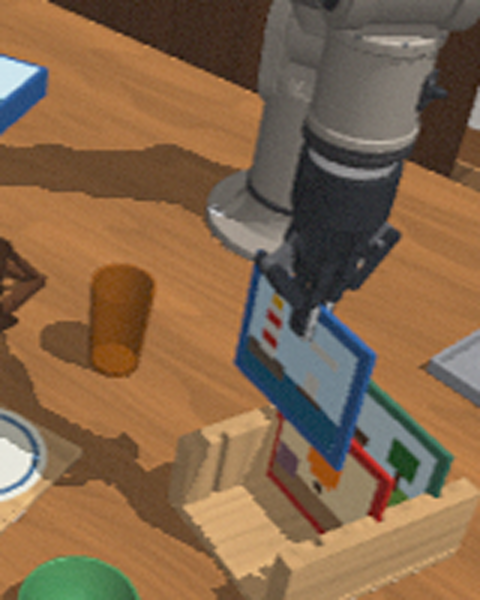

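apply_moves:
  dp:
    - [0,0.1,0]
    - [0,0.2,0]
    - [0,0.2,0]
    - [0,0.2,0]
    - [0,0.1,0]
    - [0,0,0]
  twist:
    - [0,0,-0.04]
    - [0,0,-0.055]
    - [0,0,-0.055]
    - [0,0,-0.055]
    - [0,0,-0.025]
    - [0,0,0]
  jaw: [255,255,255,255,255,255]

```text
clock: 7.35
tcp_pos: [0.4899, 0.1881, 0.4357]
orientation: [3.119, 0.265, -0.046]
contact_force: [0.3, -0.1, -1.3]
grip_width: 0.0056
```

Run:
```python
from h import *
ax()
p,R=epose(0,.0,0,.2687,0);p[2]=.45;delta(p,R)
```

```text
toolx ang 9.71 z [-0.0284 -0.0135 -0.9995] toolx z -0.0302
t 7.35 tcp [0.4899 0.1881 0.4357] F [ 0.3 -0.1 -1.3] w 0.0056
dp units [-0.709  2.894 -0.073]  |mm| 357.6  twist units [0.0042 0.0144 0.0101] deg [0.5 1.7 1.2]
```

apply_moves:
  dp:
    - [-0.07,0.15,-0.01]
    - [-0.08,0.3,-0.01]
    - [-0.08,0.3,-0.01]
    - [-0.08,0.3,-0.01]
    - [-0.08,0.3,-0.01]
    - [-0.08,0.3,-0.01]
    - [-0.08,0.3,-0.01]
    - [-0.08,0.3,-0.01]
    - [-0.08,0.3,-0.01]
    - [-0.08,0.25,-0.01]
    - [-0.07,0.1,0]
    - [0,0,0]
  twist:
    - [0.004,0.02,0.01]
    - [0,0.03,0]
    - [0,0.03,0]
    - [0,0.03,0]
    - [0,0,0]
    - [0,0,0]
    - [0,0,0]
    - [0,0,0]
    - [0,0,0]
    - [0,0,0]
    - [0,0,0]
    - [0,0,0]
  jaw: [255,255,255,255,255,255,255,255,255,255,255,255]

```text
clock: 8.55
tcp_pos: [0.4336, -0.1764, 0.4163]
orientation: [-3.092, -0.212, -0.293]
contact_force: [-0.3, 1.0, -0.1]
grip_width: 0.0055
```

Run:
```python
from h import *
ax()
p,R=epose(0,.0,0,.2687,15);p[2]=.40;delta(p,R);print(r.get_obs()["joints"].round(3))
```

```text
toolx ang 7.76 z [ 0.1851  0.041  -0.9819] toolx z 0.189
t 8.55 tcp [ 0.4336 -0.1764  0.4163] F [-0.3  1.  -0.1] w 0.0055
dp units [-0.331 -0.023  0.075]  |mm| 40.8  twist units [-0.0061  0.0342 -0.0063] deg [-0.7  4.1 -0.8]
[ 0.702  0.113 -0.446  2.044 -0.053  0.827  0.433]
```

apply_moves:
  dp:
    - [-0.16,-0.012,0.0]
    - [-0.17,-0.012,0.0]
    - [0,0,0]
  twist:
    - [-0.006,0.02,-0.006]
    - [0,0.014,0]
    - [0,0,0]
  jaw: [255,255,255]

```text
clock: 8.85
tcp_pos: [0.3954, -0.1753, 0.4055]
orientation: [-3.082, -0.23, -0.404]
contact_force: [-0.1, -0.4, -0.7]
grip_width: 0.0054
```

Run:
```python
from h import *
ax()
p,R=epose(0,.0,0,.2687,15);p[2]=.37;delta(p,R);print(r.get_obs()["joints"].round(3));grab("scene","s6");grab("side","si6")
crop("s6",230,120,390,270,5,"s6c");crop("si6",230,100,400,260,4,"si6c")
```

```text
toolx ang 8.5 z [ 0.2547  0.0433 -0.966 ] toolx z 0.2584
t 8.85 tcp [ 0.3954 -0.1753  0.4055] F [-0.1 -0.4 -0.7] w 0.0054
dp units [-0.074  0.03   0.286]  |mm| 35.6  twist units [-0.0025  0.0002 -0.    ] deg [-0.3  0.  -0. ]
[ 0.754  0.047 -0.445  2.147 -0.151  0.726  0.563]
```

View pics/s6c.png

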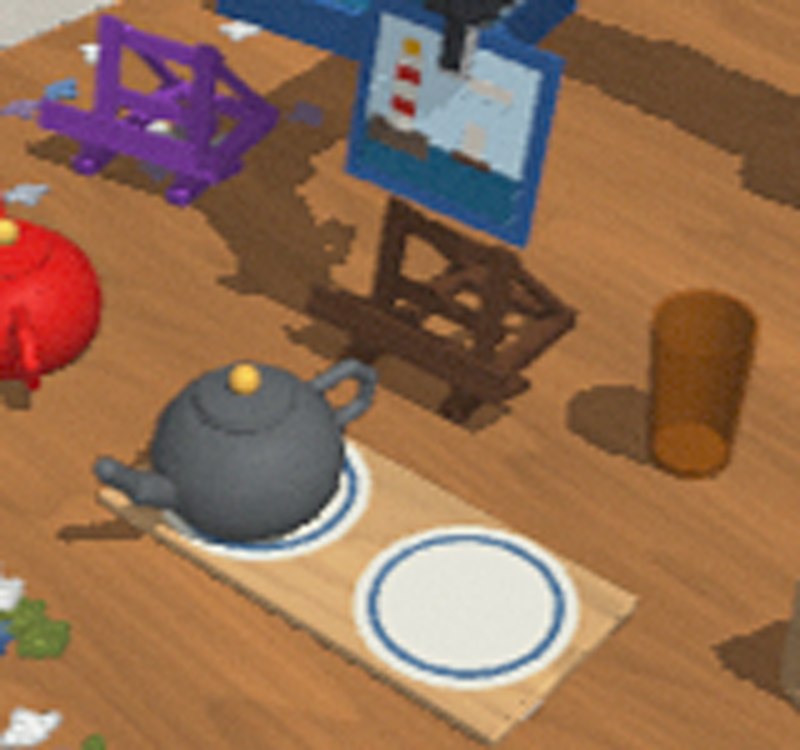

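View pics/si6c.png

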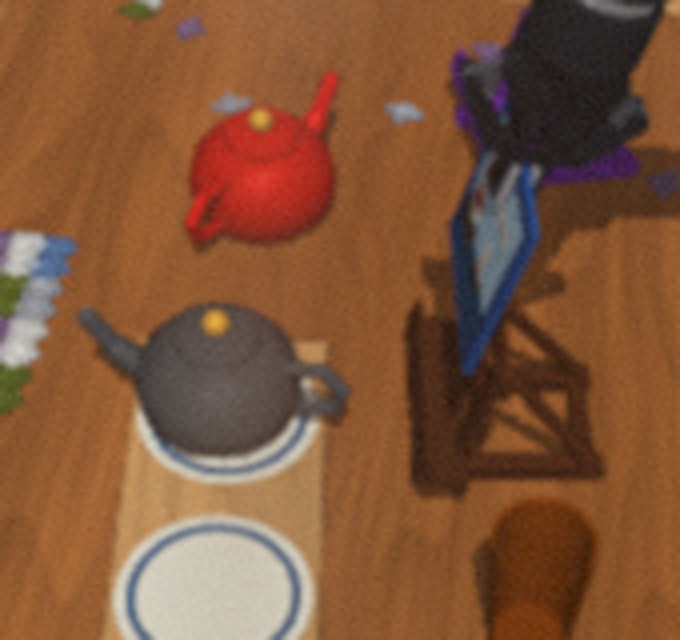

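```bash
cat >> h.py <<'E'
def board(tag,reg):
    d=load(tag);W=cloud(d);c=d["c"].astype(int);a=np.radians(ETH)
    RE=np.array([[np.cos(a),-np.sin(a),0],[np.sin(a),np.cos(a),0],[0,0,1]])
    m=np.zeros(c.shape[:2],bool);m[reg[1]:reg[3],reg[0]:reg[2]]=1
    k=m&(c[...,2]>c[...,0]+25)&np.isfinite(W[...,2])
    q=(W[k]-EO)@RE;q=q[(q[:,0]>-.12)&(q[:,0]<.08)&(np.abs(q[:,1])<.12)&(q[:,2]>.02)]
    for _ in range(4):
        A=np.c_[q[:,1],q[:,2],np.ones(len(q))];co=np.linalg.lstsq(A,q[:,0],rcond=None)[0];e=q[:,0]-A@co;q=q[np.abs(e)<max(.004,2.5*e.std())] 
    zb=q[:,2].min()
    print(tag,len(q),"yaw err",np.degrees(np.arctan(-co[0])).round(2),"lean",np.degrees(np.arctan(-co[1])).round(2),"y",q[:,1].min().round(4),q[:,1].max().round(4),"z",zb.round(4),q[:,2].max().round(4),"x front at bottom",(co[1]*zb+co[2]).round(4))
    # roll: bottom edge z vs y
    ys=np.linspace(-.06,.06,7);B=[(y,q[np.abs(q[:,1]-y)<.01][:,2].min()) for y in ys if (np.abs(q[:,1]-y)<.01).sum()>3];B=np.array(B);print(" bottom z",B[:,1].round(4))
E
python3 - <<'E'
from h import *
board("s6",(295,120,345,172))
o=r.get_obs();M=Ro.from_rotvec(o["orientation"]).as_matrix();a=np.radians(ETH)
RE=np.array([[np.cos(a),-np.sin(a),0],[np.sin(a),np.cos(a),0],[0,0,1]])
for L in(.2665,.2687): print((RE.T@(o["tcp_pos"]+M[:,2]*L-EO)).round(4))
E
```

```text
s6 1100 yaw err -0.09 lean 14.92 y -0.0746 0.0789 z 0.1476 0.2762 x front at bottom 0.0054
 bottom z [0.1482 0.1493 0.1484 0.1481 0.1478 0.1476 0.151 ]
[0.0049 0.0043 0.1495]
[0.0055 0.0043 0.1474]
```

Run:
```python
from h import *
p,R=epose(0,.0,0.003,.2687,15);p[2]+=.025;delta(p,R)
p[2]-=.02;delta(p,R)
```

```text
t 8.95 tcp [ 0.3977 -0.1753  0.4068] F [ 0.1 -0.9 -0.6] w 0.0051
dp units [-0.182  0.029  0.704]  |mm| 87.3  twist units [-0.0021 -0.0009  0.001 ] deg [-0.2 -0.1  0.1]
t 8.95 tcp [ 0.3977 -0.1753  0.4068] F [ 0.1 -0.9 -0.6] w 0.0051
dp units [-0.225  0.029  0.865]  |mm| 107.3  twist units [-0.0021 -0.0009  0.001 ] deg [-0.2 -0.1  0.1]
```

apply_moves:
  dp:
    - [-0.025,0.01,0.1]
    - [-0.035,0.01,0.14]
    - [-0.035,0.01,0.14]
    - [-0.035,0,0.14]
    - [-0.035,0,0.14]
    - [0,0,0]
  twist:
    - [-0.002,0,0]
    - [0,0,0]
    - [0,0,0]
    - [0,0,0]
    - [0,0,0]
    - [0,0,0]
  jaw: [255,255,255,255,255,255]

```text
clock: 9.55
tcp_pos: [0.4099, -0.1736, 0.3254]
orientation: [-3.083, -0.245, -0.42]
contact_force: [-0.7, 0.1, -0.5]
grip_width: 0.0054
```

Run:
```python
from h import *
ax();p,R=epose(0,.0,0.003,.2687,15);p[2]+=.008;delta(p,R)
grab("scene","s7");grab("side","si7");board("s7",(285,120,350,192))
crop("s7",270,110,370,210,6,"s7c");crop("si7",310,120,400,230,5,"si7c")
```

```text
toolx ang 9.11 z [ 0.2644  0.0417 -0.9635] toolx z 0.2676
t 9.55 tcp [ 0.4099 -0.1736  0.3254] F [-0.7  0.1 -0.5] w 0.0054
dp units [-0.142  0.024  0.158]  |mm| 25.7  twist units [-0.001  -0.0044  0.0049] deg [-0.1 -0.5  0.6]
s7 1039 yaw err 0.69 lean 15.57 y -0.0733 0.0778 z 0.066 0.1954 x front at bottom 0.0232
 bottom z [0.0689 0.0662 0.066  0.0676 0.0693 0.0687 0.0684]
```

View pics/s7c.png

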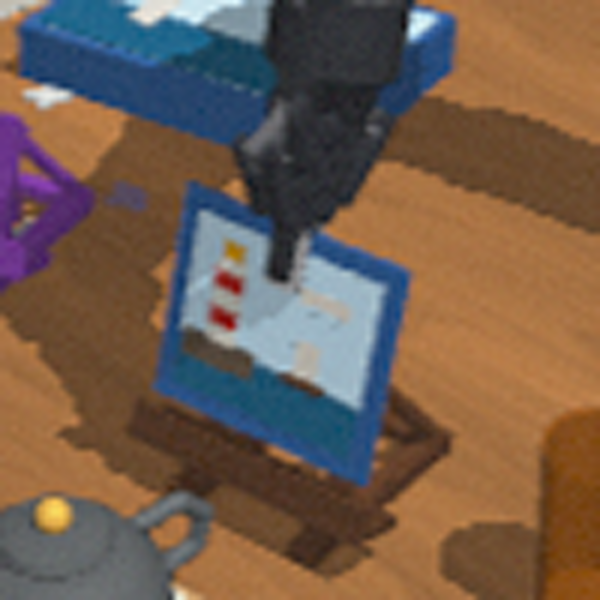

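View pics/si7c.png

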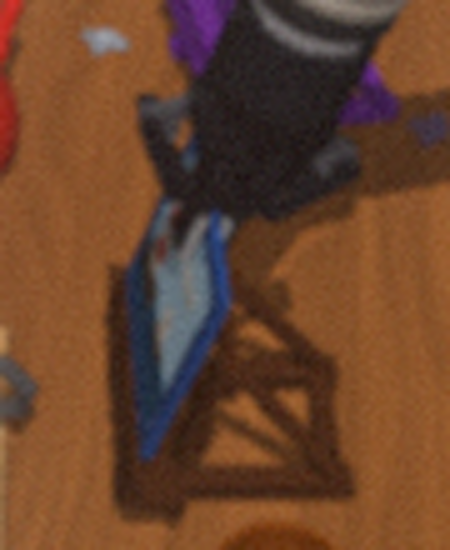

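apply_moves:
  dp:
    - [-0.09,0.02,-0.02]
    - [-0.05,0,-0.01]
    - [0,0,0]
  twist:
    - [-0.001,-0.0044,0.005]
    - [0,0,0]
    - [0,0,0]
  jaw: [255,255,255]

```text
clock: 9.95
tcp_pos: [0.3941, -0.1792, 0.3286]
orientation: [-3.09, -0.229, -0.416]
contact_force: [-0.5, 0.5, -0.8]
grip_width: 0.0052
```

Run:
```python
from h import *
ax();p,R=epose(0,.0,0.003,.2687,15);p[2]+=.008;delta(p,R)
```

```text
toolx ang 8.52 z [ 0.2617  0.0349 -0.9645] toolx z 0.264
t 9.95 tcp [ 0.3941 -0.1792  0.3286] F [-0.5  0.5 -0.8] w 0.0052
dp units [-0.016 -0.003  0.221]  |mm| 26.6  twist units [ 0.002  -0.0025  0.0001] deg [ 0.2 -0.3  0. ]
```

apply_moves:
  dp:
    - [-0.01,0,0.06]
    - [-0.01,0,0.06]
    - [-0.005,0,0.06]
    - [0,0,0]
  twist:
    - [0.002,-0.0025,0]
    - [0,0,0]
    - [0,0,0]
    - [0,0,0]
  jaw: [255,255,255,255]

```text
clock: 10.35
tcp_pos: [0.3969, -0.1794, 0.3062]
orientation: [-3.088, -0.228, -0.409]
contact_force: [0.1, -0.3, -1.0]
grip_width: 0.0051
```

Run:
```python
from h import *
ax();p,R=epose(0,.0,0.003,.2687,15);p[2]+=.00;delta(p,R)
grab("scene","s8");board("s8",(285,120,350,200))
```

```text
toolx ang 8.44 z [ 0.2576  0.0367 -0.9656] toolx z 0.2602
t 10.35 tcp [ 0.3969 -0.1794  0.3062] F [ 0.1 -0.3 -1. ] w 0.0051
dp units [-0.006 -0.007  0.099]  |mm| 11.9  twist units [ 0.0008 -0.0007 -0.0004] deg [ 0.1 -0.1 -0.1]
s8 992 yaw err -0.11 lean 14.94 y -0.0802 0.0746 z 0.044 0.1758 x front at bottom 0.008
 bottom z [0.044  0.0477 0.0478 0.0503 0.0473 0.048  0.0473]
```

apply_moves:
  dp:
    - [-0.003,-0.004,0.035]
    - [-0.002,-0.002,0.035]
    - [0,0,0.015]
    - [0,0,0]
  twist:
    - [0,0,0]
    - [0,0,0]
    - [0,0,0]
    - [0,0,0]
  jaw: [255,255,255,255]

```text
clock: 10.8
tcp_pos: [0.3995, -0.1781, 0.2955]
orientation: [-3.088, -0.228, -0.41]
contact_force: [0.4, -0.3, -1.2]
grip_width: 0.0052
```

Run:
```python
from h import *
ax();p,R=epose(0,.0,0.003,.2687,15);p[2]+=.00;delta(p,R)
grab("scene","s9");board("s9",(285,120,350,205))
```

```text
toolx ang 8.47 z [ 0.2579  0.0371 -0.9655] toolx z 0.2606
t 10.8 tcp [ 0.3995 -0.1781  0.2955] F [ 0.4 -0.3 -1.2] w 0.0052
dp units [-0.005  0.     0.007]  |mm| 1.1  twist units [ 0.0007 -0.0009 -0.0002] deg [ 0.1 -0.1 -0. ]
s9 937 yaw err 0.09 lean 15.03 y -0.0763 0.0743 z 0.0394 0.166 x front at bottom 0.0092
 bottom z [0.0394 0.0405 0.0406 0.0405 0.0404 0.0428 0.0423]
```

apply_moves:
  dp:
    - [-0.012,0,0.018]
    - [-0.008,0,0.012]
    - [0,0,0]
  twist:
    - [0,0,0]
    - [0,0,0]
    - [0,0,0]
  jaw: [255,255,255]

```text
clock: 11.15
tcp_pos: [0.3994, -0.1777, 0.2951]
orientation: [-3.089, -0.231, -0.416]
contact_force: [-0.4, 0.6, -0.5]
grip_width: 0.0052
```

Run:
```python
from h import *
ax();p,R=epose(0,.0,0.0,.2687,15);delta(p,R);print(r.get_obs()["moment"])
```

```text
toolx ang 8.57 z [ 0.2618  0.0354 -0.9645] toolx z 0.2641
t 11.15 tcp [ 0.3994 -0.1777  0.2951] F [-0.4  0.6 -0.5] w 0.0052
dp units [-0.028  0.004 -0.003]  |mm| 3.4  twist units [ 0.0018 -0.0026  0.0006] deg [ 0.2 -0.3  0.1]
[-0.09614715  0.35792332  0.02940939]
```

apply_moves:
  dp:
    - [-0.012,0,0.02]
    - [-0.01,0,0.02]
    - [0,0,0]
  twist:
    - [0.001,-0.002,0]
    - [0,0,0]
    - [0,0,0]
  jaw: [255,255,255]

```text
clock: 11.45
tcp_pos: [0.4003, -0.1775, 0.2954]
orientation: [-3.091, -0.234, -0.42]
contact_force: [-0.2, -0.5, -0.9]
grip_width: 0.0055
```

Run:
```python
from h import *
ax();p,R=epose(0,.0,0.0,.2687,15);delta(p,R);print(r.get_obs()["moment"])
grab("scene","s10");board("s10",(285,120,350,205));grab("side","si10");
crop("s10",270,110,370,210,6,"s10c");crop("si10",310,120,400,230,5,"si10c")
```

```text
toolx ang 8.7 z [ 0.2642  0.0332 -0.9639] toolx z 0.2662
t 11.45 tcp [ 0.4003 -0.1775  0.2954] F [-0.2 -0.5 -0.9] w 0.0055
dp units [-0.036  0.005 -0.002]  |mm| 4.4  twist units [ 0.003  -0.0037  0.0016] deg [ 0.4 -0.4  0.2]
[-0.04066685  0.33068981  0.01240457]
s10 938 yaw err 0.25 lean 15.5 y -0.0768 0.0741 z 0.0405 0.1651 x front at bottom 0.0115
 bottom z [0.0457 0.0426 0.0405 0.0441 0.044  0.0435 0.0442]
```

View pics/s10c.png

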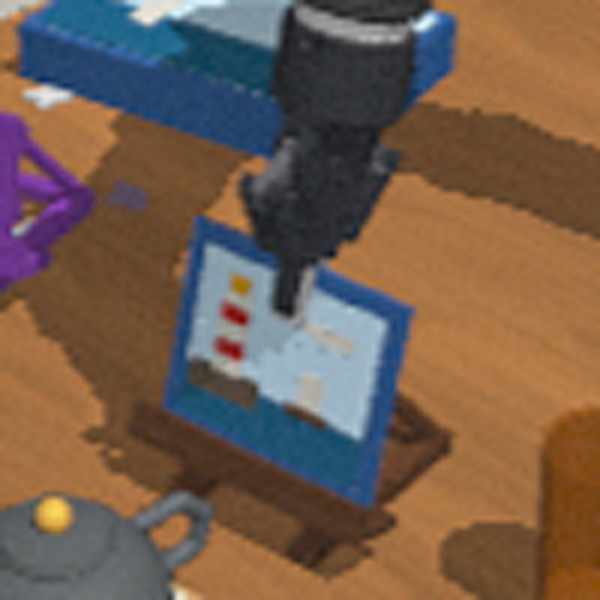

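View pics/si10c.png

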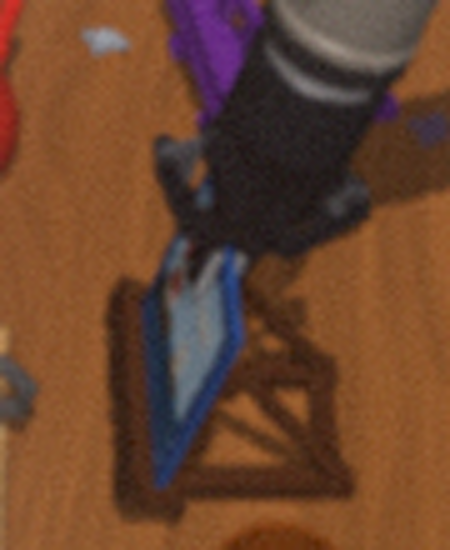

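apply_moves:
  dp:
    - [-0.035,0,0.01]
    - [-0.02,0,0.01]
  twist:
    - [0.002,-0.003,0.001]
    - [0,0,0]
  jaw: [255,255]

```text
clock: 11.75
tcp_pos: [0.3988, -0.1782, 0.2941]
orientation: [-3.089, -0.233, -0.427]
contact_force: [-8.5, 7.4, 27.0]
grip_width: 0.0056
```

Run:
```python
from h import *
ax();p,R=epose(0,.0,0.0,.2687,15);delta(p,R);o=r.get_obs();print(o["moment"],o["joints"].round(3))
```

```text
toolx ang 8.66 z [ 0.2689  0.0346 -0.9626] toolx z 0.271
t 11.75 tcp [ 0.3988 -0.1782  0.2941] F [-8.5  7.4 27. ] w 0.0056
dp units [-0.02   0.    -0.009]  |mm| 2.6  twist units [ 0.0026 -0.006   0.0013] deg [ 0.3 -0.7  0.2]
[1.55409079 0.50636996 0.44353618] [ 0.706  0.233 -0.429  2.261 -0.04   0.418  0.485]
```

Contact at 27 N along the ledge normal: the board is on the ledge. I'll ease off a touch and move it back toward the slats.

apply_moves:
  dp:
    - [-0.015,0,-0.012]
    - [-0.01,0,0]
  twist:
    - [0.002,-0.005,0.001]
    - [0,0,0]
  jaw: [255,255]

```text
clock: 11.95
tcp_pos: [0.396, -0.1786, 0.2949]
orientation: [-3.088, -0.231, -0.412]
contact_force: [2.1, 1.5, 0.2]
grip_width: 0.0053
```

Run:
```python
from h import *
ax();p,R=epose(0,.0,0.0,.2687,15);delta(p,R);o=r.get_obs();print(o["moment"])
grab("scene","s11");board("s11",(285,120,350,205))
```

```text
toolx ang 8.56 z [ 0.2595  0.0374 -0.965 ] toolx z 0.2622
t 11.95 tcp [ 0.396  -0.1786  0.2949] F [2.1 1.5 0.2] w 0.0053
dp units [0.001 0.001 0.003]  |mm| 0.4  twist units [ 0.0007 -0.0017  0.0004] deg [ 0.1 -0.2  0.1]
[ 0.27076728 -0.20445596 -0.05567684]
s11 955 yaw err -0.21 lean 15.14 y -0.077 0.0753 z 0.0375 0.2553 x front at bottom 0.0065
 bottom z [0.0375 0.0382 0.0404 0.0387 0.0378 0.0409 0.0398]
```

apply_moves:
  dp:
    - [0,0,0]
    - [0,0,0]
    - [0,0,0]
    - [0,0,0]
  twist:
    - [0,0,0]
    - [0,0,0]
    - [0,0,0]
    - [0,0,0]
  jaw: [228,215,200,180]

```text
clock: 12.4
tcp_pos: [0.3951, -0.179, 0.2934]
orientation: [-3.087, -0.229, -0.409]
contact_force: [-0.1, -0.1, 0.1]
grip_width: 0.0252
```

Run:
```python
from h import *
ax();p,R=epose(0,.0,0.0,.2687,15);delta(p,R);grab("wrist","w12")
grab("scene","s12");board("s12",(285,120,350,205));grab("side","si12");crop("si12",310,120,400,230,5,"si12c")
```

```text
toolx ang 8.48 z [ 0.2573  0.0381 -0.9656] toolx z 0.2601
t 12.4 tcp [ 0.3951 -0.179   0.2934] F [-0.1 -0.1  0.1] w 0.0252
dp units [ 0.012 -0.001 -0.007]  |mm| 1.6  twist units [ 0.0002 -0.0007 -0.0002] deg [ 0.  -0.1 -0. ]
s12 940 yaw err 0.17 lean 14.8 y -0.0768 0.0739 z 0.0368 0.1625 x front at bottom 0.0061
 bottom z [0.0387 0.0376 0.0383 0.037  0.0368 0.0422 0.0388]
```

View pics/w12.png

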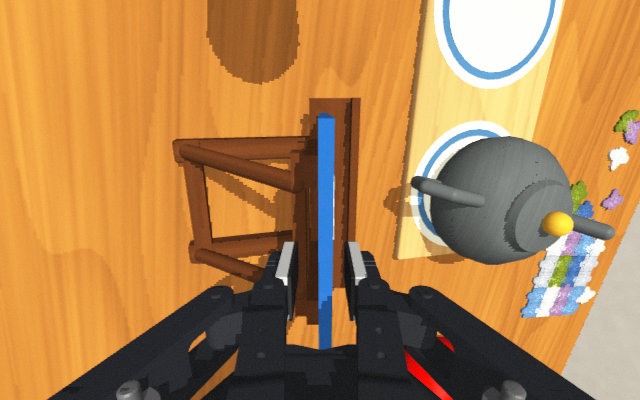

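View pics/si12c.png

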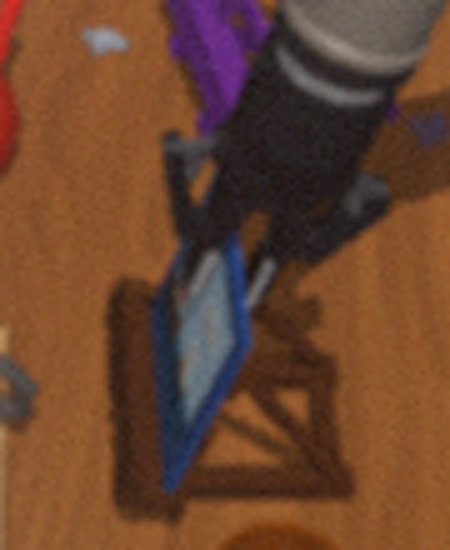

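apply_moves:
  dp:
    - [0.012,0,-0.1]
    - [0,0,-0.2]
    - [0,0,-0.25]
    - [0,0,-0.3]
    - [0,0,-0.3]
  twist:
    - [0,0,0]
    - [0,0,0]
    - [0,0,0]
    - [0,0,0]
    - [0,0,0]
  jaw: [150,140,140,140,140]

```text
clock: 13.05
tcp_pos: [0.3594, -0.1832, 0.427]
orientation: [-3.081, -0.232, -0.395]
contact_force: [0.5, -0.2, 0.5]
grip_width: 0.0387
```

Run:
```python
from h import *
ax();o=r.get_obs();print(o["tcp_pos"],o["clock"],o["joints"].round(2))
grab("scene","s13");board("s13",(285,120,350,205));grab("side","si13");grab("wrist","w13")
crop("s13",220,110,380,260,4.5,"s13c")
bev(load("w13"),.35,.75,-.3,.1,"bw13",1900,.005,.2)
bev(load("si13"),.35,.75,-.3,.1,"bsi13",1900,.03,.2)
```

```text
toolx ang 8.55 z [ 0.2486  0.0456 -0.9675] toolx z 0.2526
[ 0.3593962  -0.18319158  0.42702535] 13.05 [ 0.83 -0.03 -0.45  2.17 -0.21  0.8   0.67]
s13 1038 yaw err 0.21 lean 15.24 y -0.0768 0.0744 z 0.0379 0.1641 x front at bottom 0.0066
 bottom z [0.0386 0.0382 0.0391 0.0385 0.0413 0.0379 0.0407]
```

View pics/s13c.png

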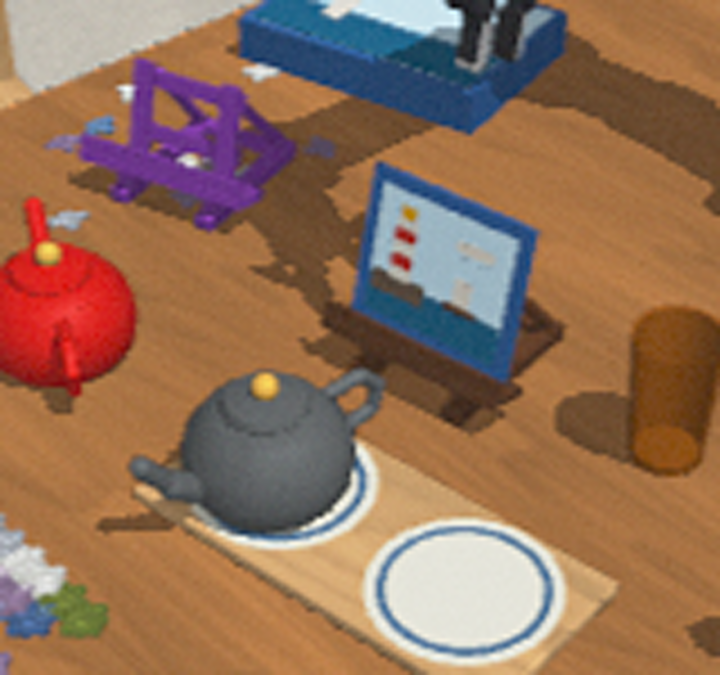

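View pics/w13.png

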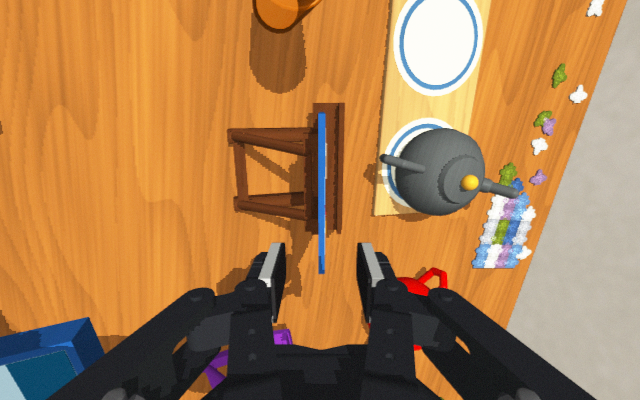

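View pics/bw13.png

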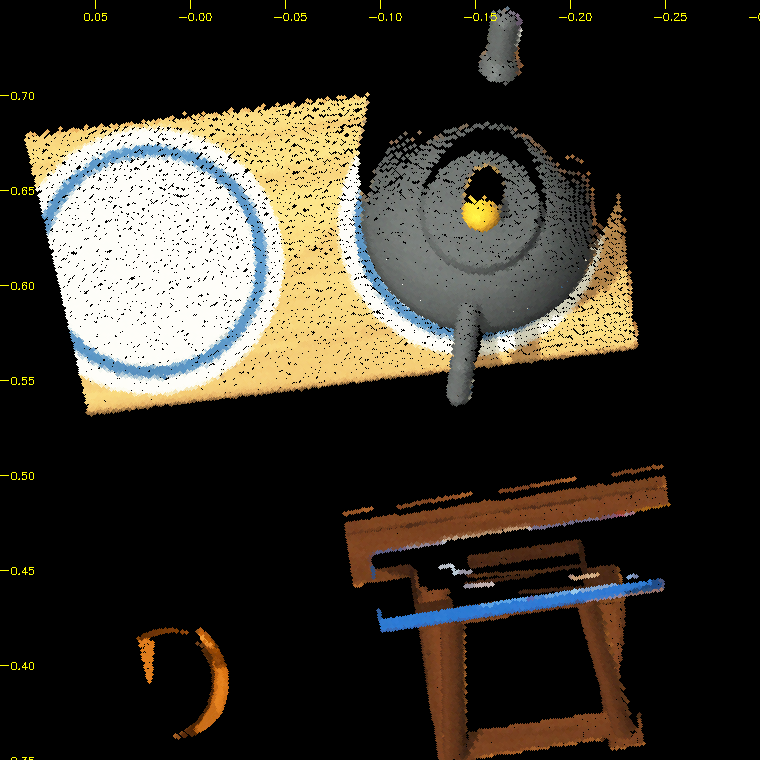

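```bash
cat >> h.py <<'E'
PU=np.array([-.158,.9875,0]);PU/=np.linalg.norm(PU);TC=np.array([.6395,-.1525])
def ppose(dist,z=.1975,tilt=10,c=TC,u=PU):
    R=toolR(np.degrees(np.arctan2(u[1],u[0]))-90)@Ro.from_euler('x',tilt,degrees=True).as_matrix()
    tip=np.array([c[0],c[1],0])-u*dist; tip[2]=z-.165*np.cos(np.radians(tilt))
    return tip-R[:,2]*.165,R
E
python3 - <<'E'
from h import *
p,R=ppose(.0925,.33);print(p,R.round(3).tolist());delta(p,R)
E
```

```text
[ 0.65864086 -0.27213036  0.33      ] [[0.987, 0.156, -0.027], [0.158, -0.972, 0.171], [0.0, -0.174, -0.985]]
t 13.2 tcp [ 0.3602 -0.1838  0.4281] F [-0.2  0.1 -0.5] w 0.0383
dp units [2.062 1.102 1.389]  |mm| 326.4  twist units [ 0.0819 -0.1239  0.0063] deg [  9.8 -14.9   0.8]
```

apply_moves:
  dp:
    - [0.15,0.08,0]
    - [0.28,0.15,0.05]
    - [0.28,0.15,0.05]
    - [0.28,0.15,0.05]
    - [0.28,0.15,0.1]
    - [0.28,0.15,0.1]
    - [0.15,0.1,0.1]
    - [0,0,0]
  twist:
    - [0.016,-0.02,0]
    - [0.016,-0.026,0]
    - [0.016,-0.026,0]
    - [0.016,-0.026,0]
    - [0.016,-0.026,0]
    - [0,0,0]
    - [0,0,0]
    - [0,0,0]
  jaw: [140,100,76,76,76,76,76,76]

```text
clock: 14.0
tcp_pos: [0.5859, -0.2547, 0.3696]
orientation: [-2.953, -0.252, 0.056]
contact_force: [-1.0, -0.4, -0.6]
grip_width: 0.0598
```

Run:
```python
from h import *
ax();p,R=ppose(.0925,.30);delta(p,R);grab("scene","s14");board("s14",(285,120,350,205))
```

```text
toolx ang 9.87 z [-0.0521  0.1725 -0.9836] toolx z -0.0221
t 14.0 tcp [ 0.5859 -0.2547  0.3696] F [-1.  -0.4 -0.6] w 0.0598
dp units [0.585 0.344 0.514]  |mm| 102.2  twist units [-0.0024  0.0115  0.0045] deg [-0.3  1.4  0.5]
s14 1026 yaw err -0.06 lean 15.31 y -0.0758 0.0749 z 0.0372 0.1632 x front at bottom 0.0068
 bottom z [0.0397 0.0396 0.0388 0.042  0.0372 0.039  0.0405]
```

View pics/s14.png

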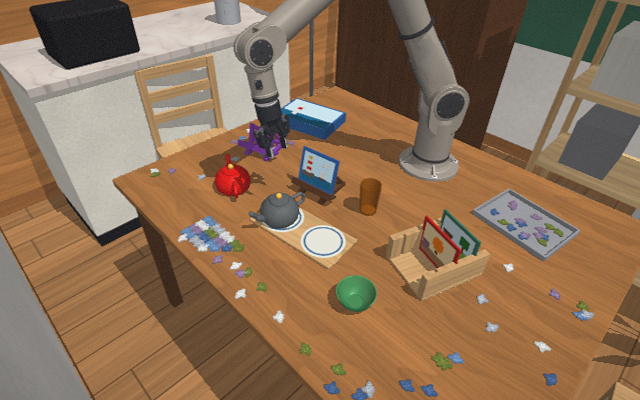

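apply_moves:
  dp:
    - [0.2,0.12,0.1]
    - [0.22,0.13,0.15]
    - [0.16,0.09,0.15]
    - [0,0,0]
  twist:
    - [-0.002,0.011,0.004]
    - [0,0,0]
    - [0,0,0]
    - [0,0,0]
  jaw: [76,76,76,76]

```text
clock: 14.45
tcp_pos: [0.6573, -0.2732, 0.3145]
orientation: [-2.957, -0.238, 0.025]
contact_force: [-0.1, 1.0, -0.6]
grip_width: 0.0601
```

Run:
```python
from h import *
ax();p,R=ppose(.0925,.24);delta(p,R);grab("wrist","w15");bev(load("w15"),.5,.8,-.32,.06,"bw15",2000,.02,.2)
```

```text
toolx ang 9.2 z [-0.0307  0.172  -0.9846] toolx z -0.0028
t 14.45 tcp [ 0.6573 -0.2732  0.3145] F [-0.1  1.  -0.6] w 0.0601
dp units [0.014 0.101 0.612]  |mm| 74.5  twist units [-0.0005  0.0015  0.0007] deg [-0.1  0.2  0.1]
```

View pics/w15.png

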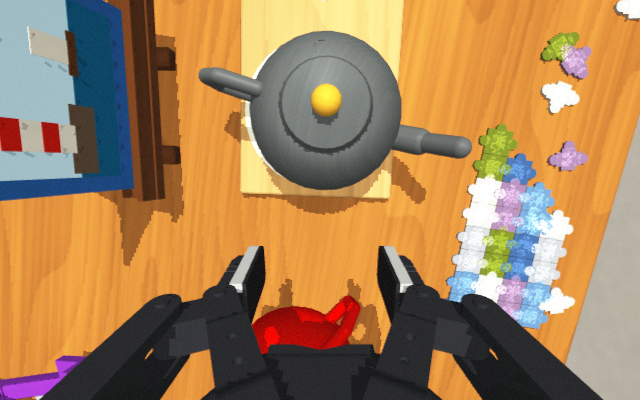

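View pics/bw15.png

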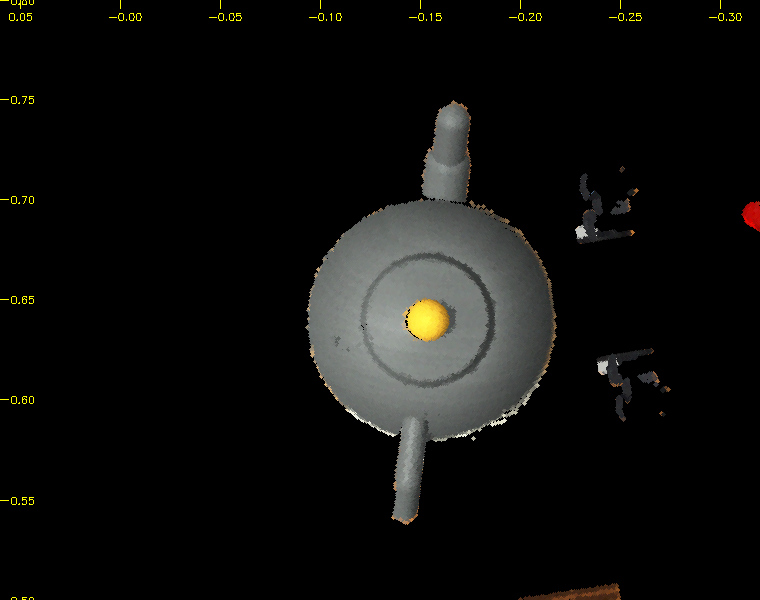

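apply_moves:
  dp:
    - [0.03,0.03,0.12]
    - [0,0.04,0.22]
    - [0,0.04,0.22]
    - [0,0,0]
  twist:
    - [0,0,0]
    - [0,0,0]
    - [0,0,0]
    - [0,0,0]
  jaw: [76,76,76,76]

```text
clock: 14.9
tcp_pos: [0.658, -0.2738, 0.2498]
orientation: [-2.961, -0.238, 0.018]
contact_force: [-1.4, -0.4, -0.3]
grip_width: 0.06
```

```bash
sed -i 's/TC=np.array(\[.6395,-.1525\])/TC=np.array([.642,-.1535])/' h.py
python3 - <<'E'
from h import *
ax();p,R=ppose(.0925,.1975);delta(p,R)
E
```

```text
toolx ang 9.17 z [-0.0259  0.1687 -0.9853] toolx z 0.0013
t 14.9 tcp [ 0.658  -0.2738  0.2498] F [-1.4 -0.4 -0.3] w 0.06
dp units [0.026 0.073 0.429]  |mm| 52.4  twist units [ 0.0014 -0.0005  0.0008] deg [ 0.2 -0.1  0.1]
```

apply_moves:
  dp:
    - [0.026,0.03,0.15]
    - [0,0.025,0.16]
    - [0,0.02,0.1]
    - [0,0,0]
  twist:
    - [0.001,0,0]
    - [0,0,0]
    - [0,0,0]
    - [0,0,0]
  jaw: [76,76,76,76]

```text
clock: 15.3
tcp_pos: [0.6612, -0.274, 0.1997]
orientation: [-2.961, -0.237, 0.014]
contact_force: [-0.5, 0.6, -0.1]
grip_width: 0.0602
```

Run:
```python
from h import *
ax();p,R=ppose(.0925,.1975);delta(p,R);grab("wrist","w16");d=load("w16")
grab("scene","s16");crop("s16",200,130,360,260,5,"s16c")
W=cloud(d)
# lowest finger points
P=W[230:330,180:480].reshape(-1,3);M=Ro.from_rotvec(r.get_obs()["orientation"]).as_matrix();q=(P-r.get_obs()["tcp_pos"])@M
k=np.isfinite(q[:,0])&(np.abs(q[:,0])<.06)&(np.abs(q[:,1])<.03)&(q[:,2]<.19)
print("finger z max ahead",np.percentile(q[k,2],[90,99,100]).round(4),"world zmin",P[k][:,2].min())
```

```text
toolx ang 9.14 z [-0.0228  0.1693 -0.9853] toolx z 0.0045
t 15.3 tcp [ 0.6612 -0.274   0.1997] F [-0.5  0.6 -0.1] w 0.0602
dp units [ 0.    -0.004  0.02 ]  |mm| 2.4  twist units [ 0.0014 -0.002   0.0008] deg [ 0.2 -0.2  0.1]
finger z max ahead [0.1547 0.1662 0.1704] world zmin 0.033633603687621
```

View pics/w16.png

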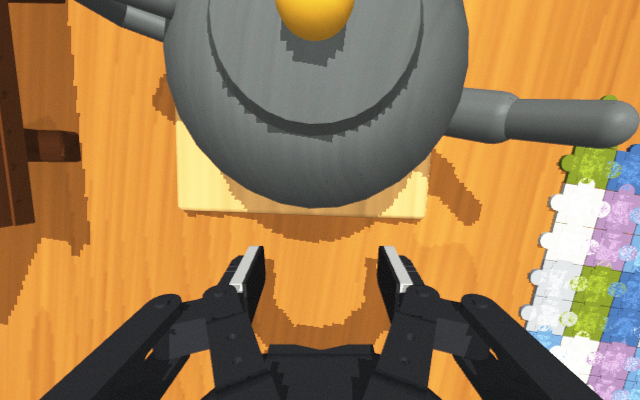

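View pics/s16c.png

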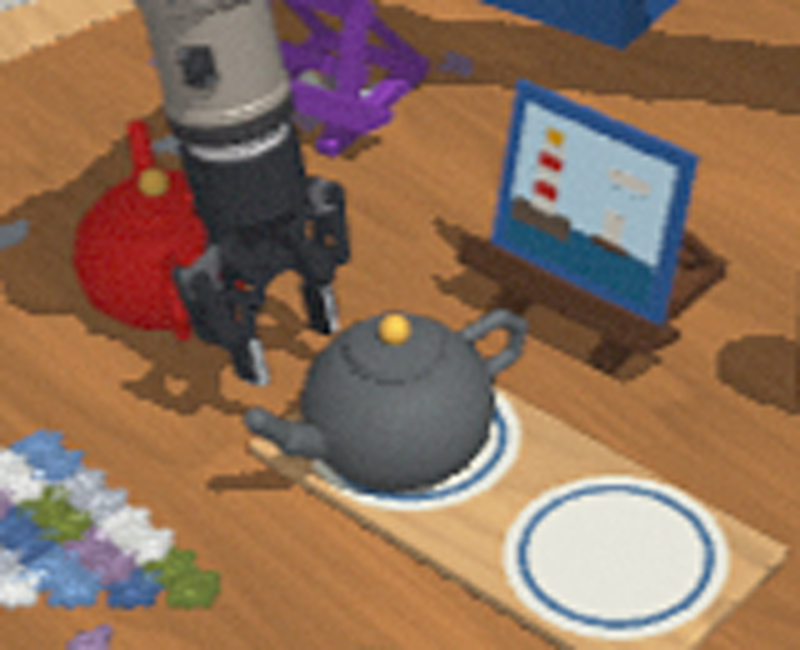

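apply_moves:
  dp:
    - [0,-0.06,0.012]
    - [0,-0.1,0.018]
    - [0,-0.1,0.018]
    - [0,-0.08,0.015]
    - [0,-0.08,0.014]
    - [0,-0.08,0.014]
  twist:
    - [0,0,0]
    - [0,0,0]
    - [0,0,0]
    - [0,0,0]
    - [0,0,0]
    - [0,0,0]
  jaw: [76,76,76,76,76,76]

```text
clock: 16.0
tcp_pos: [0.6522, -0.212, 0.2037]
orientation: [-2.968, -0.235, 0.004]
contact_force: [-0.0, -2.3, -1.6]
grip_width: 0.0604
```

Run:
```python
from h import *
ax();p,R=ppose(.0925-.174-.024,.1995);delta(p,R);grab("wrist","w17");grab("scene","s17");crop("s17",200,130,360,260,5,"s17c")
```

```text
toolx ang 9.01 z [-0.0153  0.1631 -0.9865] toolx z 0.0106
t 16.0 tcp [ 0.6522 -0.212   0.2037] F [-0.  -2.3 -1.6] w 0.0604
dp units [-0.009 -1.114  0.22 ]  |mm| 136.3  twist units [ 0.0049 -0.0051  0.0002] deg [ 0.6 -0.6  0. ]
```

View pics/w17.png

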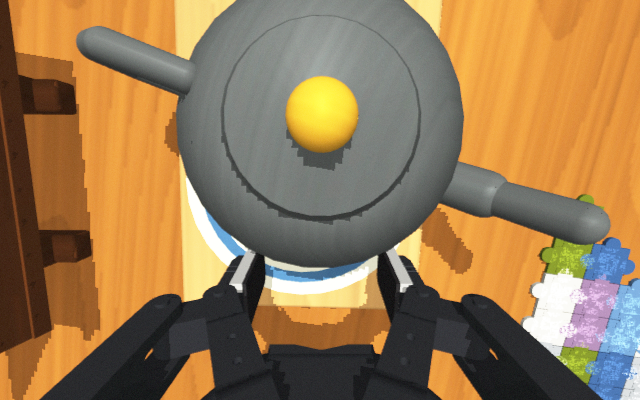

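View pics/s17c.png

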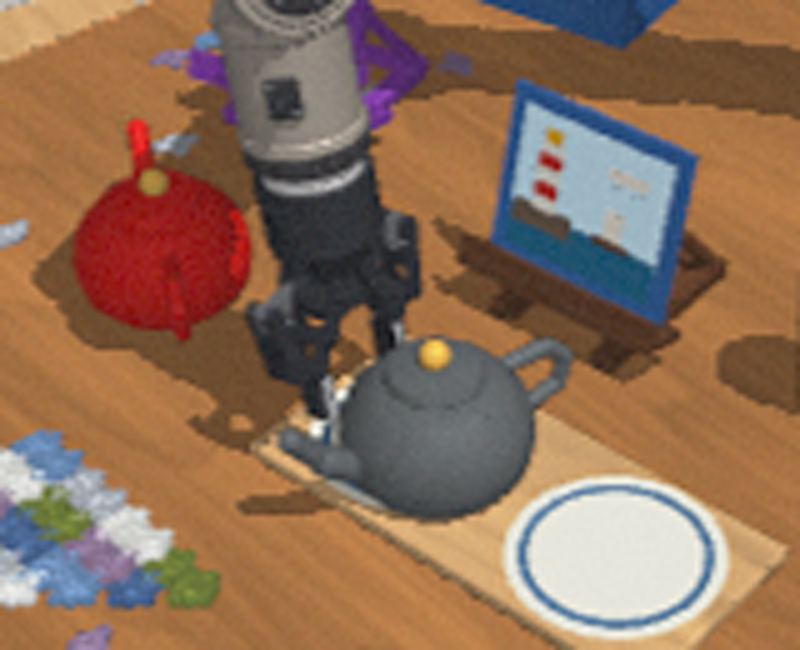

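apply_moves:
  dp:
    - [0,-0.06,0.03]
    - [0,-0.1,0.025]
    - [0,-0.1,0.022]
    - [0,-0.1,0.022]
    - [0,-0.1,0.02]
    - [0,-0.1,0.02]
    - [0,-0.1,0.02]
    - [0,-0.06,0.015]
  twist:
    - [0.003,-0.004,0]
    - [0,0,0]
    - [0,0,0]
    - [0,0,0]
    - [0,0,0]
    - [0,0,0]
    - [0,0,0]
    - [0,0,0]
  jaw: [76,76,76,76,76,76,76,76]

```text
clock: 16.9
tcp_pos: [0.6419, -0.1312, 0.2022]
orientation: [-2.977, -0.221, -0.001]
contact_force: [-0.3, -7.1, 3.8]
grip_width: 0.0597
```

```bash
cat >> h.py <<'E'
def pot(tag):
    d=load(tag);W=cloud(d);c=d["c"].astype(int)
    k=(c[...,0]>c[...,2]+90)&(c[...,1]>c[...,2]+50)&(W[...,2]>.1)&(W[...,2]<.125);k&=(np.hypot(W[...,0]-.62,W[...,1]+.06)<.16)
    P=W[k];(x,y),rr=cv2.minEnclosingCircle(P[:,:2].astype(np.float32));print(tag,"knob",k.sum(),"circ",round(x,4),round(y,4),round(rr,4),"mean",P.mean(0).round(4),"zmax",P[:,2].max().round(4))
E
python3 - <<'E'
from h import *
ax();p,R=ppose(.0925-.174-.024,.1995);delta(p,R);grab("wrist","w18");grab("scene","s18");grab("side","si18")
pot("w15");pot("w17");pot("w18");pot("s18");pot("si18");pot("scene0");pot("side0")
bev(load("w18"),.5,.75,-.22,.12,"bw18",2200,.005,.2)
E
```

```text
toolx ang 8.45 z [-0.0106  0.155  -0.9879] toolx z 0.0125
t 16.9 tcp [ 0.6419 -0.1312  0.2022] F [-0.3 -7.1  3.8] w 0.0597
dp units [-0.034 -0.448  0.092]  |mm| 55.0  twist units [ 0.0091 -0.0068 -0.0043] deg [ 1.1 -0.8 -0.5]
w15 knob 770 circ 0.64 -0.1536 0.01 mean [ 0.64   -0.1548  0.1113] zmax 0.1157
w17 knob 4334 circ 0.6388 -0.1728 0.0624 mean [ 0.638  -0.1212  0.1115] zmax 0.1249
w18 knob 4590 circ 0.6541 -0.0795 0.0559 mean [ 0.629  -0.0419  0.1116] zmax 0.1245
s18 knob 28 circ 0.632 -0.0373 0.0083 mean [ 0.6325 -0.0359  0.109 ] zmax 0.1156
si18 knob 29 circ 0.6273 -0.0363 0.0082 mean [ 0.6275 -0.0353  0.1107] zmax 0.1163
scene0 knob 27 circ 0.6414 -0.1512 0.0087 mean [ 0.6431 -0.1503  0.1087] zmax 0.1144
side0 knob 24 circ 0.6386 -0.1506 0.0081 mean [ 0.6382 -0.1499  0.111 ] zmax 0.1165
```

View pics/w18.png

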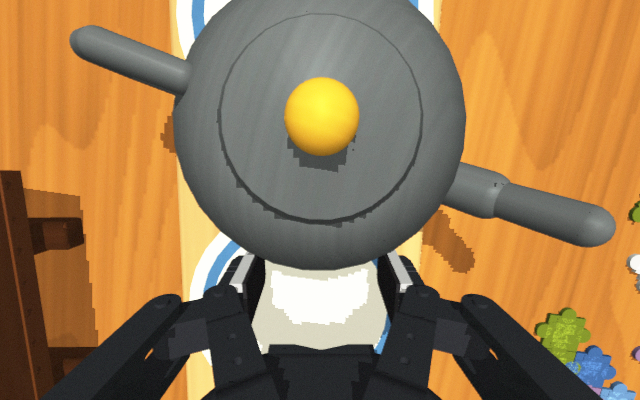

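View pics/bw18.png

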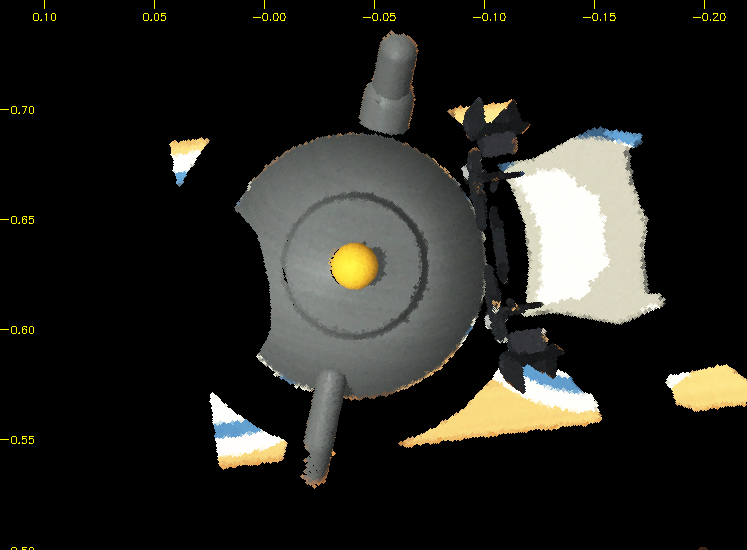

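Run:
```python
from h import *
d=load("w13");c=d["c"].astype(int)
m=np.zeros(c.shape[:2],np.uint8);m[0:100,385:500]=((c[...,2]>150)&(c[...,2]>c[...,0]-60))[0:100,385:500]
k=max(cv2.findContours(m,cv2.RETR_EXTERNAL,2)[0],key=cv2.contourArea)[:,0];k=k[(k[:,1]>1)]
P=onplane(d,k,.012)
from scipy.optimize import least_squares
s=least_squares(lambda v:np.hypot(P[:,0]-v[0],P[:,1]-v[1])-v[2],[.612,.02,.07],loss="soft_l1",f_scale=.001);print(s.x.round(4),len(P),np.abs(s.fun).mean())
c0=np.array([.6295,-.040]);t=np.array([.612,.0195]);print(t-c0,np.linalg.norm(t-c0),np.degrees(np.arctan2(*(t-c0)[::-1])))
```

```text
[0.6131 0.0211 0.0696] 109 0.00046362076960254297
[-0.0175  0.0595] 0.062020158013342715 106.38954033403475
```

apply_moves:
  dp:
    - [-0.012,-0.07,0.016]
    - [-0.012,-0.09,0.017]
    - [-0.012,-0.09,0.017]
    - [-0.012,-0.09,0.017]
    - [-0.01,-0.06,0.012]
  twist:
    - [0.004,-0.003,0]
    - [0.002,-0.002,0]
    - [0,0,0]
    - [0,0,0]
    - [0,0,0]
  jaw: [76,76,76,76,76]

```text
clock: 17.55
tcp_pos: [0.6289, -0.0868, 0.2009]
orientation: [-2.969, -0.212, 0.009]
contact_force: [0.6, -6.1, 3.4]
grip_width: 0.06
```

```bash
cat >> h.py <<'E'
def pot2(tag,g):
    d=load(tag);W=cloud(d);c=d["c"].astype(int)
    k=(c[...,0]>150)&(c[...,0]>c[...,2]+90)&(c[...,1]>c[...,2]+50)&(W[...,2]>.1)&(W[...,2]<.118)&(np.hypot(W[...,0]-g[0],W[...,1]-g[1])<.022)
    P=W[k];(x,y),rr=cv2.minEnclosingCircle(P[:,:2].astype(np.float32));print(tag,"knob",k.sum(),"circ",round(x,4),round(y,4),round(rr,4),"zmax",P[:,2].max().round(4))
E
python3 - <<'E'
from h import *
ax();o=r.get_obs();print(o["tcp_pos"],o["contact_force"],o["clock"]);grab("wrist","w19");grab("scene","s19");grab("side","si19")
pot2("w18",(.629,-.04));g=(.616,.005)
for t in("w19","s19","si19"):pot2(t,g)
crop("s19",200,130,400,280,4,"s19c")
E
```

```text
toolx ang 8.13 z [-0.018   0.1633 -0.9864] toolx z 0.0054
[ 0.62888689 -0.08682488  0.20086355] [ 0.56786923 -6.11697641  3.42772366] 17.55
w18 knob 4449 circ 0.629 -0.0408 0.0098 zmax 0.1157
w19 knob 4543 circ 0.6155 0.0048 0.0098 zmax 0.1158
s19 knob 29 circ 0.6179 0.0081 0.0097 zmax 0.1153
si19 knob 30 circ 0.6136 0.0082 0.0088 zmax 0.1171
```

View pics/s19c.png

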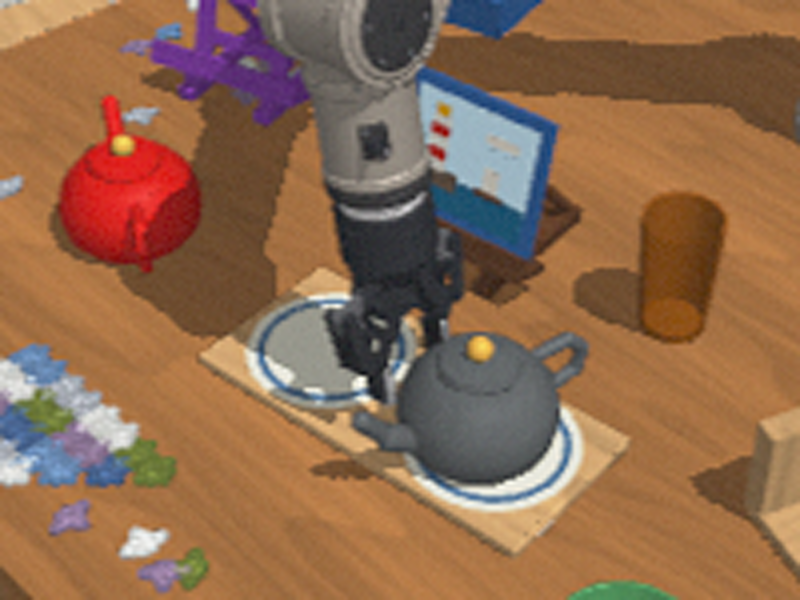

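apply_moves:
  dp:
    - [-0.008,-0.06,0.012]
    - [-0.007,-0.05,0.01]
    - [0,0,0]
  twist:
    - [0.002,0,0]
    - [0,0,0]
    - [0,0,0]
  jaw: [76,76,76]

```text
clock: 18.0
tcp_pos: [0.6251, -0.0743, 0.1999]
orientation: [-2.965, -0.21, 0.011]
contact_force: [2.2, -1.5, 0.5]
grip_width: 0.0599
```

Run:
```python
from h import *
ax();o=r.get_obs();print(o["tcp_pos"],o["contact_force"],o["clock"]);grab("wrist","w20");grab("scene","s20");grab("side","si20")
g=(.613,.016)
for t in("w20","s20","si20"):pot2(t,g)
```

```text
toolx ang 8.07 z [-0.0192  0.1676 -0.9857] toolx z 0.0046
[ 0.62508272 -0.07434929  0.19992967] [ 2.2197382  -1.51719023  0.46396428] 18.0
w20 knob 4633 circ 0.6115 0.0183 0.0099 zmax 0.1165
s20 knob 26 circ 0.6143 0.0218 0.0078 zmax 0.1149
si20 knob 32 circ 0.6103 0.0203 0.0084 zmax 0.116
```

apply_moves:
  dp:
    - [0,0.06,-0.01]
    - [0,0.15,-0.026]
    - [0,0.2,-0.035]
    - [0,0.1,-0.2]
    - [0,0,-0.3]
    - [0,0,-0.3]
    - [0,0,-0.35]
    - [0,0,-0.2]
    - [0,0,0]
  twist:
    - [0,0,0]
    - [0,0,0]
    - [0,0,0]
    - [0,0,0]
    - [0,0,0]
    - [0,0,0]
    - [0,0,0]
    - [0,0,0]
    - [0,0,0]
  jaw: [76,76,76,76,76,76,76,76,76]

```text
clock: 19.05
tcp_pos: [0.6351, -0.1771, 0.3574]
orientation: [-2.96, -0.202, 0.034]
contact_force: [0.1, 0.6, -1.1]
grip_width: 0.0602
```

Run:
```python
from h import *
ax();o=r.get_obs();print(o["tcp_pos"],o["contact_force"],o["clock"]);grab("wrist","w21");grab("scene","s21");grab("side","si21")
g=(.613,.018)
for t in("w21","s21","si21"):pot2(t,g)
board("s21",(285,120,350,205))
crop("s21",220,110,400,260,4,"s21c")
d=load("w21");W=cloud(d);bev(d,.5,.75,-.22,.12,"bw21",2200,.005,.2)
```

```text
toolx ang 7.85 z [-0.0343  0.172  -0.9845] toolx z -0.0107
[ 0.63511958 -0.17705822  0.35740307] [ 0.10043557  0.55713543 -1.10843929] 19.05
w21 knob 390 circ 0.6115 0.0175 0.0096 zmax 0.1152
s21 knob 25 circ 0.6145 0.0237 0.0092 zmax 0.1152
si21 knob 32 circ 0.6084 0.022 0.0084 zmax 0.1161
s21 1030 yaw err 0.24 lean 15.02 y -0.0769 0.0746 z 0.0357 0.1653 x front at bottom 0.0069
 bottom z [0.0408 0.0402 0.0357 0.0379 0.0378 0.04   0.0385]
```

View pics/s21c.png

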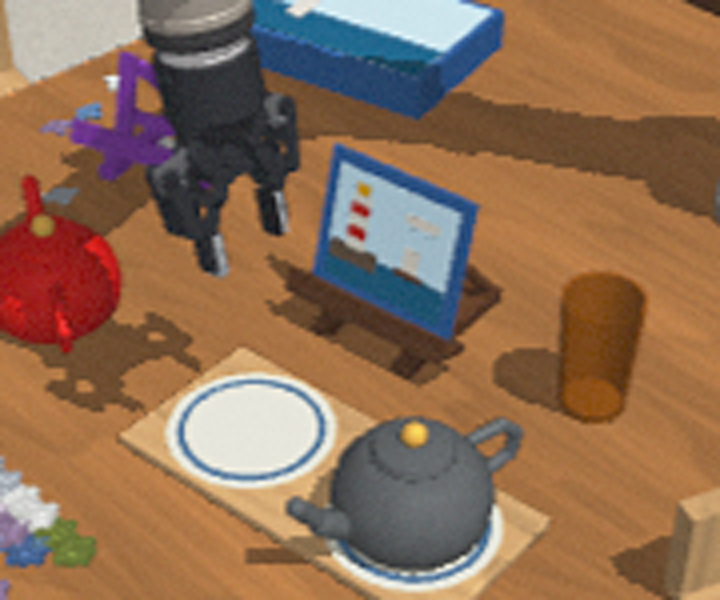

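View pics/bw21.png

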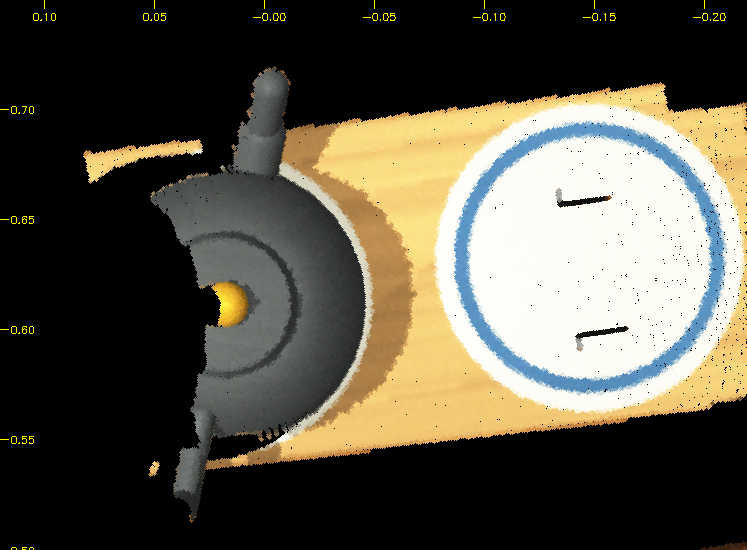

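View pics/si21.png

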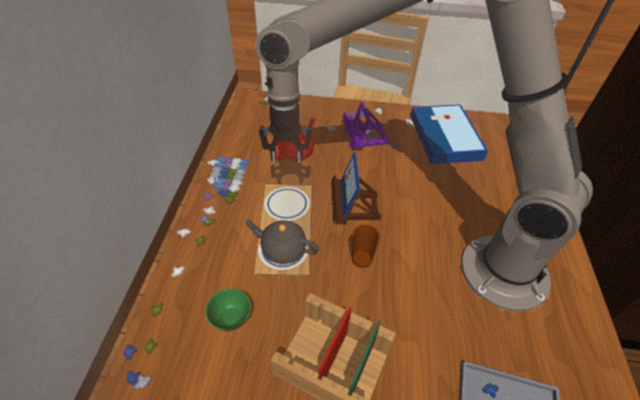

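Run:
```python
from h import *
o=r.get_obs();print(o["clock"],abs(o["qvel"]).max(),o["contact_force"].round(1))
print(r.hand_in())
```

```text
19.2 0.021109920338805096 [ 0.6  0.2 -0.5]
the job is handed in; nothing more can be done
None
```

The lighthouse board is on the dark easel and the steel teapot is on the free tile. I handed the job in at about 19 s.

- **Board:** I drew it straight up out of its groove and lowered it onto the ledge until it touched, with a wrist force of about 29 N. I then eased off and released it. The last check showed it leaning back 15.0 degrees, square to the easel within about 0.3 degrees and centred within about 1 mm, with the picture facing the trivet.
- **Teapot:** I pushed it upright in one line with both fingers low on its body, never lifting it. It ended within about 3 to 4 mm of the tile's middle.
- **Other things:** in the final pictures the red and green boards, tumbler and bowl looked unmoved. The gripper was clear of everything.

The last checks disagreed a little. The cameras differ by up to 6 mm on where the teapot is, most between the scene and side views (x 0.614 and 0.608). The final wrist view cut off part of the teapot, so that centre is less certain.

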